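# Slide the covered bowl into the empty warmer well and settle it level

### The job

Slide the covered bowl that waits on the middle deck along the deck into the empty well of the bowl warmer, without lifting it or tipping it over. A round-bottomed bowl stays at whatever slant it lands, so press its edge down gently until it sits fully home and level in the well like its neighbour. Leave the neighbouring bowl and the shaker alone.

Things in the scene. Friction and masses are not known exactly. Their poses are not given: they have to be found in the camera images.
- bowl: white covered bowl to be moved, 156 mm across, 55 mm tall, about 0.7 kg; too wide to span, lid fixed, no knob. Origin: centre of underside, z up. Base: a ball of 80 mm radius with a flat foot 56 mm across, flaring to the rim: 156 mm across from 44.5 to 50 mm up, the widest part. Lid flat, its top 144 mm across at 55 mm. Starts upright on the landing; friction on steel about 0.25
- bowl_ball (a point): centre of the ball that the bowl's base is part of: on the bowl's axis, 74.9 mm above its underside (in the air 20 mm above the lid)
- seat (a point): where bowl_ball lies when the bowl is home: on the empty well's axis, 58.2 mm above the deck. The underside is then 16.7 mm below the deck and, when level, the flat lid top 38.3 mm above it all round. As a ball in a cone the bowl can stand at any slant up to 15 degrees (beyond, on its foot's edge); friction holds it until 2 to 10 N down on the lid near its high edge turns it; it stays as left
- open_warmer: bowl warmer with the empty well: steel box 340 (x) x 200 (y) x 100 mm tall at the left or right end of the line. Origin: centre of underside; flat deck 100 mm up. In mid-deck the well: round mouth of 56 mm radius, no raised lip, flank falling inward at 36 degrees to 26 mm radius at 22 mm depth, the dish going deeper in the middle than the bowl reaches. Knob on the -x face
- mouth (a point): centre of the empty well's mouth, at deck height. A bowl slid over the mouth's edge slips in by itself, nodding forward for a moment by up to about 40 degrees, centres itself and usually stops 7 to 15, at times up to 27 degrees off level
- landing: plain steel deck box between the two warmers, 340 (x) x 280 (y) x 100 mm tall, level and flush with their decks. Origin: centre of its underside. The warmers adjoin it on its +y and -y sides, their centres 240 mm from its own
- seated_bowl: the neighbour: an identical covered bowl, loose, already home and level in the well of the other warmer. Origin: centre of its underside, 16.7 mm below the deck. Leave it alone
- shaker: small white shaker with a steel cap, 38 mm across, 72 mm tall, standing loose near the back (+x) edge of the landing deck. Origin: centre of its underside. Leave it alone
Not all that is in view belongs to the job. Leave any black or purple look-alike of the bowl alone.

How it is judged:
By the outcome, as a careful person would: the job done as asked, in the order asked, and still so for the second after the job is handed in, with the robot touching nothing.
It also fails if it takes over 58 s, if anything falls off the work surface, if the arm or the gripper's body presses on something with over 40 N, if the wrist force passes 120 N, or if a joint passes its speed limit or range.

### The arm

A 6-joint arm with a two-finger parallel gripper is mounted at the origin on the work surface. World frame = base frame: x ahead of the robot, y to its left, z up, the work surface at z = 0. Lengths are in m, angles in degrees, forces in N, time in s.
With the tool pointing down it reaches from about 0.3 to 0.75 m from the base axis. Payload 8.5 kg.
Tool frame: the origin (TCP) lies midway between the tips of the shut fingers; the grasp point (between the pads) lies 19 mm behind it; y points along the fingers, z is the direction in which the jaws open and shut, and the axes are right-handed (so a half turn about y gives the same grasp; the last joint's range is limited). The gripper opens to 85 mm and grips with 20 to 120 N. Pads are 22 mm wide; open, the fingers measure 114 mm over their backs; the gripper's body (76 mm by 85 mm) begins 54 mm behind the grasp point. The pads swing forward as they close: fully open they stand 13 mm farther back than shut.
Start: joints at [58.367, 21.807, 74.336, -0, 83.858, -12.336], TCP at [0.182, 0.519, 0.231] pointing down, gripper open.
Joint ranges: [-178.18, 178.18], [-50.72, 133.34], [12.68, 142.11], [-81.47, 261.47], [9.98, 163.14], [-165.26, 165.26]. Speed limits (degrees/s): [136.94, 136.94, 180, 180, 180, 180].

### API

Orientations are given as a 3x3 rotation matrix whose columns are the frame's x, y, z axes.
In Python, from rig import status, imaging, job gives the robot as it stands. The module is installed in compiled form; this text tells all that it offers.
- The arm moves only by the tool jog_arm, never from a script. Its argument "rows" is a list of rows, each an object of numbers: "hand": the opening, from 0 (shut) to 1 (fully open); "dx", "dy", "dz": the shift along the tool's x, y, z in cm; "ax", "ay", "az": the turn, a rotation vector about the tool's x, y, z in degrees. In form: [{"hand": .., "dx": .., "dy": .., "dz": .., "ax": .., "ay": .., "az": ..}, ...]. A call has exactly 5 rows; each row shifts and turns the commanded pose from where the row before left it, along the tool's axes as they then stand; what a row does not reach is not made up. A row lasts 1/12 s, in which the tool goes at most 41.7 mm and 7.16 degrees, less where a joint would pass 70% of its speed; a pose out of reach is approached as far as the arm can. A call is refused whole if a number of a shift passes 4.17 or a number of a turn 7.16, either way. A call with a gripper value outside its range is refused whole. The fingers move at their own pace and stop on an object; "newtons" is the grip in N (left out, the last holds). Time passes only in rows, so rows that do not move let the fingers close, or fill a call up. It gives the time, the measured TCP pose, the force and the opening at its end, in the units of the state.
- status.observe(): the state, without advancing time (a new reading comes with each control period).
- imaging.get_image(name): name is "scene" or "side" or "wrist"; returns the picture (480x640x3 uint8, red, green, blue); there is no depth.
- imaging.camera_model(name): a dict with "K" (3x3 intrinsics, pixels), "position" and "rotation" of the camera in the world; the wrist camera has in their place "tool_from_camera" (4x4, takes a point from camera to tool coordinates, whose origin is the TCP and whose axes are the tool frame's). Camera axes: x right, y down, z forward; pixel columns grow to the right and rows downward; lengths in m; the calibration is good to about 2 mm. A picture is of the moment at which its call begins: read the wrist's pose just before it. camera_model takes no time and is no camera call.
- job.close_job(): hands the job in, once; it reports no verdict.
The state is a dict: "time_s": time; "q": joint angles; "qvel": joint speeds; "joint_efforts": joint torques, N m; "position": TCP position; "tool_rot": TCP orientation; "ft_force": force on the tool from outside, world axes, zero at the start; "wrist_torque": the same for the moment, N m; "grip_width": finger opening in m.
Only numpy, scipy, OpenCV 4.12 (cv2) and the standard library are available. Lean on these libraries where they do the work, as an engineer would, in place of code of your own. Each camera call takes 0.05 s, during which the arm holds its last target.

## Working session

There is one attempt and no reset: what is moved stays moved. The work goes in short steps, Python scripts to look and compute and a tool call to move; the robot and the scene stay as the last step left them, time stands still between calls to the robot, and variables do not carry over. Pictures are saved under pics/ and viewed, and the job is handed in when it is done.

Besides the shell and the picture viewer there is one more tool, called after "Call:" by a JSON object that holds its "method" and its "body", one argument or row to a line. jog_arm: Moves the arm, as the interface text tells. Its arguments: {"type":"object","properties":{"rows":{"type":"array"},"newtons":{"type":"number"}},"required":["rows"]}

```bash
mkdir -p pics; python3 - <<'E'
from rig import status, imaging
import cv2, json
s=status.observe(); print(s)
for n in ["scene","side"]:
    im=imaging.get_image(n); cv2.imwrite(f"pics/{n}0.png",im[:,:,::-1]); m=imaging.camera_model(n); print(n,m)
print(imaging.camera_model("wrist"))
E
```

```text
{'time_s': 0.0, 'q': array([ 5.83683174e+01,  2.18429191e+01,  7.43867265e+01, -5.57658720e-04,
        8.38587337e+01, -1.23340842e+01]), 'qvel': array([ 0.11450862,  0.00046981, -0.02815503, -0.11260833, -0.09673564,
        0.08705304]), 'joint_efforts': array([-8.14433570e-04, -4.48449254e+01, -2.31284952e+01, -1.72109285e-04,
        4.73792752e-03,  5.27933332e-05]), 'position': array([0.1815861 , 0.51883518, 0.2306821 ]), 'tool_rot': array([[ 9.43815023e-01, -8.00740003e-04,  3.30473238e-01],
       [-3.30474053e-01, -1.31842477e-03,  9.43814157e-01],
       [-3.20045649e-04, -9.99998810e-01, -1.50897290e-03]]), 'ft_force': array([ 0.612511  , -0.36359928,  0.4563188 ]), 'wrist_torque': array([ 0.03415604,  0.0360891 , -0.04004586]), 'grip_width': 0.08521764078158206}
scene {'K': array([[510.72703282,   0.        , 315.23785122],
       [  0.        , 510.72703282, 243.93742295],
       [  0.        ,   0.        ,   1.        ]]), 'position': array([1.02014105, 0.66434466, 0.92467795]), 'rotation': array([[-0.7482087 ,  0.47135142, -0.4669171 ],
       [ 0.66341898,  0.523374
[... 274 characters left out ...]
481,  0.67609984]), 'rotation': array([[ 0.83396755, -0.24874381,  0.49256942],
       [-0.55142737, -0.40905556,  0.72704979],
       [ 0.02063912, -0.8779522 , -0.47830321]])}
{'K': array([[386.48578936,   0.        , 323.34227334],
       [  0.        , 386.48578936, 230.87790617],
       [  0.        ,   0.        ,   1.        ]]), 'tool_from_camera': array([[ 7.26825575e-04,  9.62336227e-01,  2.71861100e-01,
        -7.00132900e-02],
       [ 1.11115029e-03, -2.71861782e-01,  9.62335668e-01,
        -1.42099412e-01],
       [ 9.99999119e-01, -3.97371635e-04, -1.26689627e-03,
         9.69284087e-04],
       [ 0.00000000e+00,  0.00000000e+00,  0.00000000e+00,
         1.00000000e+00]])}
```

View pics/scene0.png

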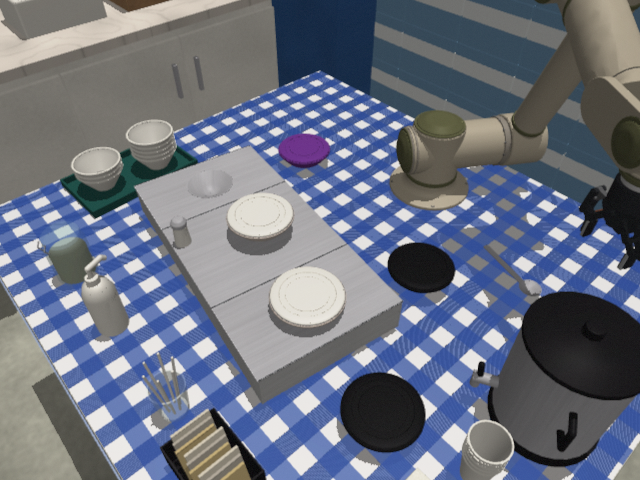

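View pics/side0.png

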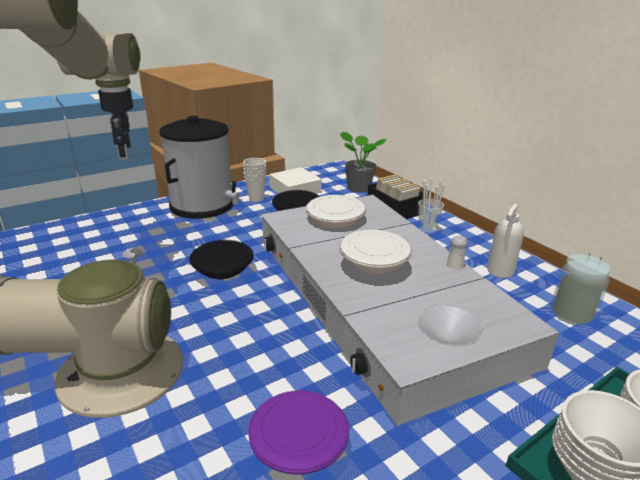

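The scene view shows two white covered bowls. The one at (260,220) stands on the middle deck, and the one at (307,297) is sunk in the left warmer, so it is the neighbour. The empty well is at (211,184), in the -y warmer, and the shaker is at (181,232). The black and purple discs are look-alikes. The side view agrees: bowl (375,252), well (450,323), shaker (457,252). Next I'll confirm this in an enlarged crop and measure.

```bash
python3 - <<'E'
import cv2,numpy as np
a=cv2.imread('pics/scene0.png')[140:340,120:410]; b=cv2.imread('pics/side0.png')[180:400,250:560]
cv2.imwrite('pics/cropA.png',cv2.resize(a,None,fx=2.7,fy=2.7,interpolation=cv2.INTER_CUBIC))
cv2.imwrite('pics/cropB.png',cv2.resize(b,None,fx=2.5,fy=2.5,interpolation=cv2.INTER_CUBIC))
E
```

```text
(no output)
```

View pics/cropA.png

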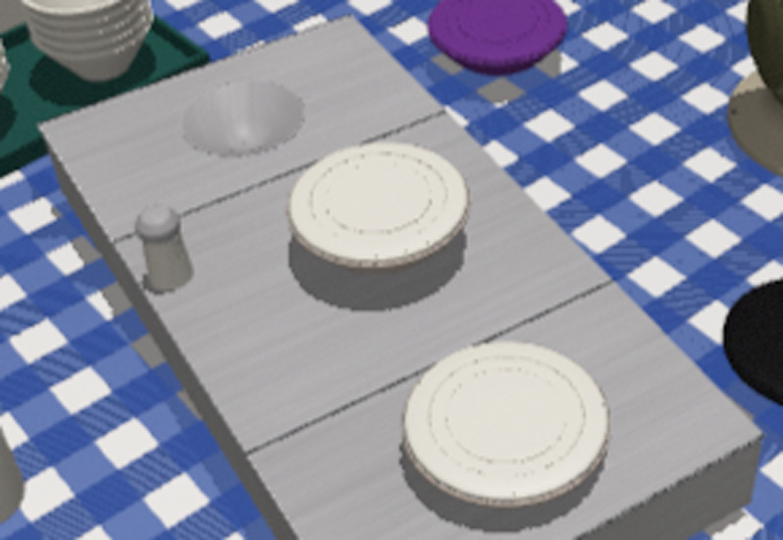

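View pics/cropB.png

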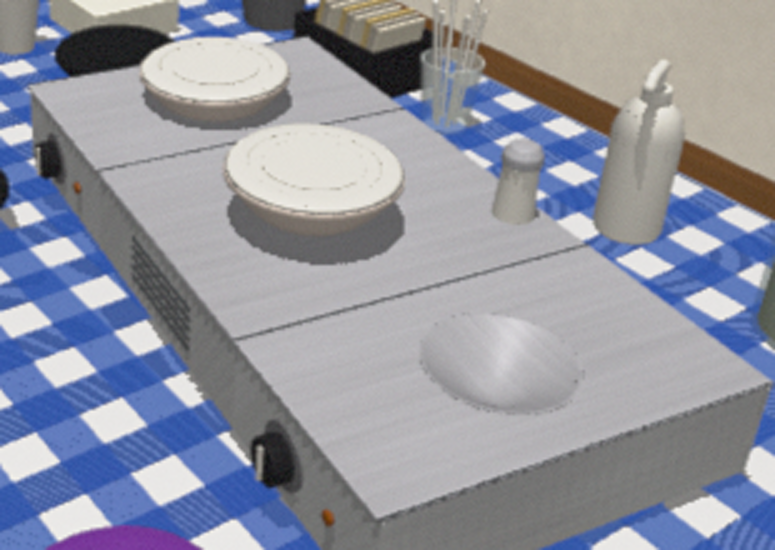

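The crops confirm it: the target bowl stands clear of the middle deck with its shadow below it, and the well in the -y warmer is empty. Now the measurement.

```bash
cat > h.py <<'E'
import numpy as np,cv2
from rig import imaging,status
def cam(n):
    m=imaging.camera_model(n); return m['K'],np.array(m['position']),np.array(m['rotation'])
def wcam(s):
    m=imaging.camera_model('wrist');T=m['tool_from_camera'];R=np.array(s['tool_rot'])
    return m['K'],np.array(s['position'])+R@T[:3,3],R@T[:3,:3]
def bp(C,uv,z):
    K,p,R=C; uv=np.atleast_2d(uv).astype(float)
    d=np.c_[uv,np.ones(len(uv))]@np.linalg.inv(K).T@R.T
    t=(z-p[2])/d[:,2]; return (p+d*t[:,None])[:,:2]
def proj(C,X):
    K,p,R=C; c=(np.atleast_2d(X)-p)@R@np.eye(3); c=c@K.T; return c[:,:2]/c[:,2:]
def circ(P):
    A=np.c_[2*P,np.ones(len(P))]; s=np.linalg.lstsq(A,(P**2).sum(1),rcond=None)[0]
    return s[:2],np.sqrt(s[2]+s[:2]@s[:2])
E
python3 - <<'E'
from h import *
cor={'scene':[(134.8,187),(249.6,146),(284.8,181.9),(346.7,244.8),(402,301)],'side':[(558.8,333.2),(402,388),(344,315.2),(483,278.8),(292,248),(409,224),(262.8,216),(370,196)]}
for n in cor: print(n,bp(cam(n),cor[n],.1).round(3).tolist())
for n,seeds in {'scene':[(260,215,.152),(307,293,.135)],'side':[(375,248,.152),(336,208,.135)]}.items():
    im=cv2.imread(f'pics/{n}0.png'); h=cv2.cvtColor(im,cv2.COLOR_BGR2HSV)
    m=(im.min(2)>185).astype(np.uint8); m=cv2.morphologyEx(m,cv2.MORPH_CLOSE,np.ones((5,5)))
    k,l,st,c=cv2.connectedComponentsWithStats(m)
    for u,v,z in seeds:
        i=l[v,u]; ct=cv2.findContours((l==i).astype(np.uint8),0,1)[0][0][:,0]
        ct=cv2.convexHull(ct)[:,0]; P=bp(cam(n),ct,z); print(n,u,v,im[v,u],st[i],circ(P))
    print()
# well ellipse points by hand
w={'scene':[(183,127),(245,81),(303,110),(240,155),(200,95),(296,135)],'side':[(421,352),(487,314),(579,368),(530,412),(450,396),(555,335)]}
for n,(ox,oy,f) in {'scene':(120,140,2.7),'side':(250,180,2.5)}.items():
    print(n,circ(bp(cam(n),np.array(w[n])/f+[ox,oy],.1)))
print(bp(cam('scene'),[(120+168/2.7,140+285/2.7)],.1),bp(cam('side'),[(250+517/2.5,180+212/2.5)],.1))
E
```

```text
scene [[0.682, -0.432], [0.35, -0.383], [0.38, -0.187], [0.422, 0.088], [0.451, 0.282]]
side [[0.681, -0.438], [0.346, -0.387], [0.379, -0.187], [0.706, -0.241], [0.426, 0.086], [0.748, 0.037], [0.448, 0.273], [0.774, 0.232]]
scene 260 215 [214 223 226] [ 228  193   65   43 2204] (array([ 0.5354749 , -0.08317417]), np.float64(0.07443363554083374))
scene 307 293 [215 224 227] [ 270  266   75   58 3372] (array([0.60204896, 0.15882913]), np.float64(0.07430497861240586))

side 375 248 [217 225 228] [ 337  229   74   37 1955] (array([ 0.54113162, -0.07465346]), np.float64(0.07894829221261931))
side 336 208 [218 225 228] [ 307  190   58   30 1233] (array([0.61034475, 0.17822794]), np.float64(0.08713261978189346))

scene (array([ 0.5279383 , -0.31334607]), np.float64(0.05869409358711986))
side (array([ 0.52942073, -0.31315413]), np.float64(0.0588132840252993))
[[ 0.70345061 -0.16188614]] [[ 0.70139372 -0.17066669]]
```

```bash
cat >> h.py <<'E'
from scipy.spatial.transform import Rotation as Ro
def rows(target,xdir,n):
    """n equal rows, straight line, tool down, tool x -> xdir; per-row shifts in tool axes (cm) and ay"""
    s=status.observe();R=np.array(s['tool_rot']);p=np.array(s['position'])
    x=np.r_[np.array(xdir)/np.linalg.norm(xdir),0];y=np.array([0,0,-1.]);Rt=np.c_[x,y,np.cross(x,y)]
    rv=(Ro.from_matrix(R.T@Rt)).as_rotvec(degrees=True)
    d=(np.array(target)-p)/n; out=[]
    for i in range(n):
        Ri=R@Ro.from_rotvec(rv*i/n,degrees=True).as_matrix()
        out.append((100*Ri.T@d).round(2).tolist())
    print('turn total',rv.round(2),'per row',(rv/n).round(2)); print(out)
def look(name,tag):
    s=status.observe(); im=imaging.get_image(name); cv2.imwrite(f'pics/{tag}.png',im[:,:,::-1]); return s,im[:,:,::-1]
E
python3 - <<'E'
from h import *
print(bp(cam('scene'),[(560,452),(490,400),(600,300)],0),bp(cam('scene'),[(596,330)],.25))
rows([.545,.035,.235],[-.04,-.999],20)
E
```

```text
[[0.43272148 0.66101252]
 [0.44070385 0.51640132]
 [0.04155999 0.53807768]] [[0.3693628  0.59766079]]
turn total [7.0e-02 7.3e+01 3.0e-02] per row [0.   3.65 0.  ]
[[2.51, -0.02, -1.68], [2.62, -0.02, -1.52], [2.71, -0.02, -1.35], [2.79, -0.02, -1.17], [2.86, -0.02, -1.0], [2.91, -0.02, -0.81], [2.96, -0.02, -0.62], [2.99, -0.02, -0.43], [3.02, -0.02, -0.24], [3.03, -0.02, -0.05], [3.02, -0.02, 0.14], [3.01, -0.02, 0.33], [2.98, -0.02, 0.53], [2.94, -0.02, 0.71], [2.89, -0.02, 0.9], [2.83, -0.02, 1.08], [2.75, -0.02, 1.26], [2.67, -0.02, 1.43], [2.57, -0.02, 1.6], [2.46, -0.02, 1.76]]
```

Call:
{"method": "jog_arm", "body": {
  "rows": [
    {"hand": 1,"dx": 1.0,"dy": -0.3,"dz": -2.8},
    {"hand": 1,"dx": 1.0,"dy": -0.3,"dz": -2.8},
    {"hand": 1,"dx": 1.0,"dy": -0.3,"dz": -2.8},
    {"hand": 1,"dx": 1.0,"dy": -0.3,"dz": -2.8},
    {"hand": 1,"dx": 1.0,"dy": -0.3,"dz": -2.8}
  ]
}}

```text
invalid input at $.rows[0]: expected keys hand, dx, dy, dz, ax, ay, az
```

```bash
python3 - <<'E'
from h import *
rows([.545,.035,.235],[-.04,-.999],15)
E
```

```text
turn total [7.0e-02 7.3e+01 3.0e-02] per row [0.   4.87 0.  ]
[[3.35, -0.03, -2.24], [3.53, -0.03, -1.95], [3.68, -0.03, -1.65], [3.81, -0.03, -1.33], [3.91, -0.03, -1.0], [3.98, -0.03, -0.66], [4.02, -0.03, -0.32], [4.03, -0.03, 0.02], [4.02, -0.03, 0.36], [3.97, -0.03, 0.7], [3.9, -0.03, 1.03], [3.8, -0.03, 1.36], [3.67, -0.03, 1.68], [3.51, -0.03, 1.98], [3.33, -0.03, 2.28]]
```

Call:
{"method": "jog_arm", "body": {
  "rows": [
    {"hand": 1,"dx": 1.0,"dy": -0.3,"dz": -2.8,"ax": 0,"ay": 0,"az": 0},
    {"hand": 1,"dx": 1.0,"dy": -0.3,"dz": -2.8,"ax": 0,"ay": 0,"az": 0},
    {"hand": 1,"dx": 1.0,"dy": -0.3,"dz": -2.8,"ax": 0,"ay": 0,"az": 0},
    {"hand": 1,"dx": 1.0,"dy": -0.3,"dz": -2.8,"ax": 0,"ay": 0,"az": 0},
    {"hand": 1,"dx": 1.0,"dy": -0.3,"dz": -2.8,"ax": 0,"ay": 0,"az": 0}
  ]
}}

```text
time_s: 0.52
position: [0.1822, 0.3689, 0.2461]
tool_rot: [[0.944, -0.001, 0.33], [-0.33, -0.001, 0.944], [-0.0, -1.0, -0.001]]
ft_force: [0.4, -0.5, 0.5]
grip_width: 0.0852
```

```bash
python3 - <<'E'
from h import *
rows([.545,.035,.235],[-.04,-.999],15)
E
```

```text
turn total [5.000e-02 7.302e+01 2.000e-02] per row [0.   4.87 0.  ]
[[3.02, 0.07, -1.3], [3.12, 0.07, -1.04], [3.19, 0.07, -0.77], [3.25, 0.07, -0.5], [3.28, 0.07, -0.22], [3.29, 0.07, 0.06], [3.27, 0.07, 0.34], [3.23, 0.07, 0.61], [3.17, 0.07, 0.88], [3.08, 0.07, 1.15], [2.97, 0.07, 1.41], [2.84, 0.07, 1.65], [2.69, 0.07, 1.89], [2.52, 0.07, 2.11], [2.33, 0.07, 2.32]]
```

Call:
{"method": "jog_arm", "body": {
  "rows": [
    {"hand": 1,"dx": 3.0,"dy": 0.05,"dz": -1.3,"ax": 0,"ay": 4.9,"az": 0},
    {"hand": 1,"dx": 3.1,"dy": 0.05,"dz": -1.0,"ax": 0,"ay": 4.9,"az": 0},
    {"hand": 1,"dx": 3.2,"dy": 0.05,"dz": -0.8,"ax": 0,"ay": 4.9,"az": 0},
    {"hand": 1,"dx": 3.2,"dy": 0.05,"dz": -0.5,"ax": 0,"ay": 4.9,"az": 0},
    {"hand": 1,"dx": 3.3,"dy": 0.05,"dz": -0.2,"ax": 0,"ay": 4.9,"az": 0}
  ]
}}

```text
time_s: 0.93
position: [0.3037, 0.2582, 0.2438]
tool_rot: [[0.719, -0.0, 0.695], [-0.695, 0.0, 0.719], [-0.0, -1.0, -0.0]]
ft_force: [0.6, 1.3, 0.6]
grip_width: 0.0856
```

Call:
{"method": "jog_arm", "body": {
  "rows": [
    {"hand": 1,"dx": 3.3,"dy": 0.05,"dz": 0.1,"ax": 0,"ay": 4.9,"az": 0},
    {"hand": 1,"dx": 3.3,"dy": 0.05,"dz": 0.3,"ax": 0,"ay": 4.9,"az": 0},
    {"hand": 1,"dx": 3.2,"dy": 0.05,"dz": 0.6,"ax": 0,"ay": 4.9,"az": 0},
    {"hand": 1,"dx": 3.2,"dy": 0.05,"dz": 0.9,"ax": 0,"ay": 4.9,"az": 0},
    {"hand": 1,"dx": 3.1,"dy": 0.05,"dz": 1.1,"ax": 0,"ay": 4.9,"az": 0}
  ]
}}

```text
time_s: 1.35
position: [0.4245, 0.1456, 0.2411]
tool_rot: [[0.366, -0.0, 0.931], [-0.931, 0.0, 0.366], [-0.0, -1.0, -0.0]]
ft_force: [0.1, 0.9, 0.1]
grip_width: 0.0856
```

```bash
python3 - <<'E'
from h import *
s,im=look('wrist','w1'); print(s['time_s'],s['position'],s['tool_rot'])
rows([.545,.035,.235],[-.04,-.999],5)
E
```

```text
1.35 [0.42447789 0.14562706 0.24111444] [[ 3.65592220e-01 -4.31752276e-04  9.30775022e-01]
 [-9.30775101e-01  4.44810144e-05  3.65592272e-01]
 [-1.99247113e-04 -9.99999906e-01 -3.85602356e-04]]
turn total [-0.05 23.26  0.11] per row [-0.01  4.65  0.02]
[[2.84, 0.12, 1.41], [2.72, 0.12, 1.64], [2.58, 0.12, 1.85], [2.42, 0.12, 2.05], [2.24, 0.12, 2.24]]
```

View pics/w1.png

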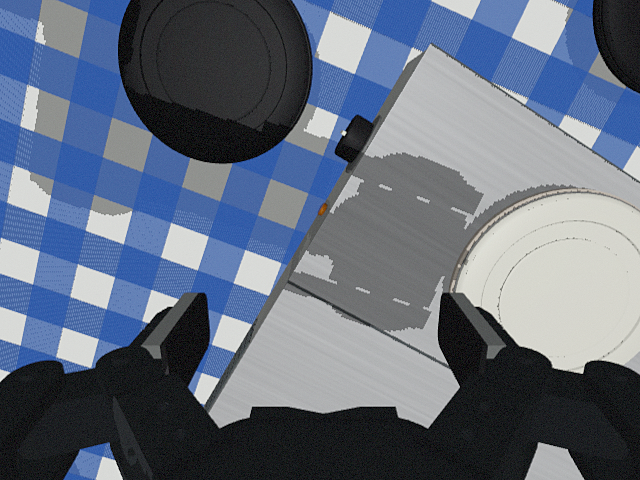

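The wrist view shows the seated neighbour at about (570,280) and the black disc at (215,75). This camera looks toward tool -x, so during the push I'll rely on the scene and side cameras.

Call:
{"method": "jog_arm", "body": {
  "rows": [
    {"hand": 1,"dx": 2.8,"dy": 0.1,"dz": 1.4,"ax": 0,"ay": 4.65,"az": 0},
    {"hand": 1,"dx": 2.7,"dy": 0.1,"dz": 1.65,"ax": 0,"ay": 4.65,"az": 0},
    {"hand": 1,"dx": 2.6,"dy": 0.1,"dz": 1.85,"ax": 0,"ay": 4.65,"az": 0},
    {"hand": 1,"dx": 2.4,"dy": 0.1,"dz": 2.05,"ax": 0,"ay": 4.65,"az": 0},
    {"hand": 1,"dx": 2.25,"dy": 0.1,"dz": 2.2,"ax": 0,"ay": 4.65,"az": 0}
  ]
}}

```text
time_s: 1.82
position: [0.5419, 0.0404, 0.2359]
tool_rot: [[-0.031, -0.001, 1.0], [-1.0, 0.0, -0.031], [-0.0, -1.0, -0.001]]
ft_force: [0.2, 0.4, -0.6]
grip_width: 0.0855
```

```bash
python3 - <<'E'
from h import *
s,im=look('wrist','w2'); look('scene','s2'); look('side','d2'); print(s['time_s'],s['position'],s['q'])
# two-view refine of target bowl: outer rim circle model silhouettes r=.078 z=.1445-.150 ; use bright mask contour vs rendered lid
for n in ['scene','side']:
    C=cam(n)
    for c in [(.538,-.079),(.6012,.161)]:
        pass
E
```

```text
1.8167 [0.5418886  0.0403703  0.23592752] [-8.22911250e+00  2.09715730e+01  7.48742534e+01  3.60988350e-03
  8.41952732e+01 -6.45335893e+00]
```

View pics/w2.png

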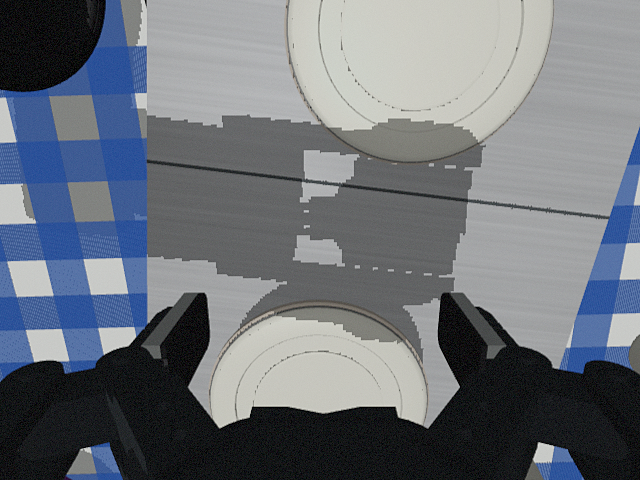

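View pics/s2.png

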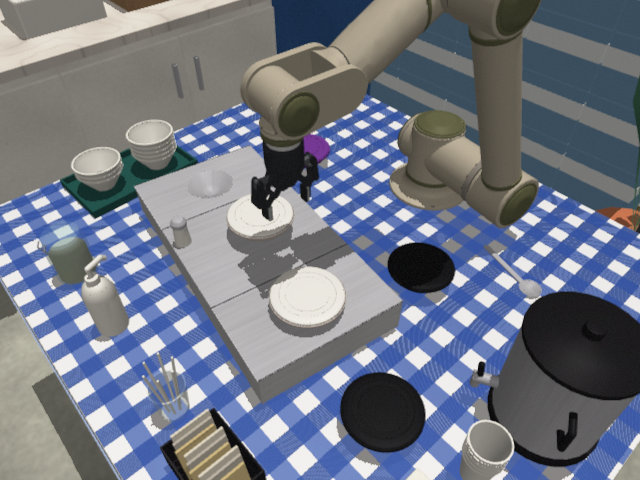

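View pics/d2.png

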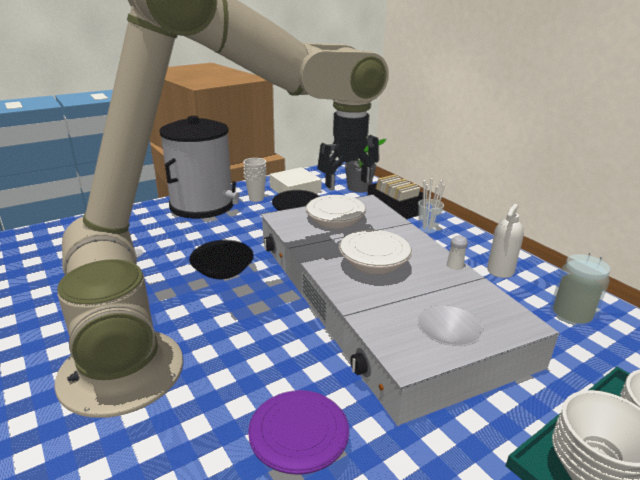

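```bash
python3 - <<'E'
from h import *
s=status.observe(); C=wcam(s)
im=cv2.imread('pics/w2.png')
P=np.array([(210,402),(218,365),(245,329),(280,308),(322,301),(365,310),(395,330),(420,368),(428,402)])
print('bowl',circ(bp(C,P,.148)))
P=np.array([(288,30),(300,80),(340,135),(410,162),(480,145),(530,95),(553,20)])
print('nbr',circ(bp(C,P,.130)))
L=bp(C,[(150,161),(608,217)],.1); print('seam',L, np.degrees(np.arctan2(*(L[1]-L[0])[::-1])))
E
```

```text
bowl (array([ 0.53410972, -0.07882261]), np.float64(0.07593494757502882))
nbr (array([0.60113079, 0.15992429]), np.float64(0.07634795259408539))
seam [[0.41877921 0.08696348]
 [0.75036907 0.036318  ]] -8.683977108640917
```

Call:
{"method": "jog_arm", "body": {
  "rows": [
    {"hand": 1,"dx": 1.0,"dy": 1.0,"dz": -0.1,"ax": 0,"ay": 0,"az": 0},
    {"hand": 1,"dx": 1.0,"dy": 3.0,"dz": -0.1,"ax": 0,"ay": 0,"az": 0},
    {"hand": 1,"dx": 0,"dy": 3.0,"dz": 0,"ax": 0,"ay": 0,"az": 0},
    {"hand": 1,"dx": 0,"dy": 3.0,"dz": 0,"ax": 0,"ay": 0,"az": 0},
    {"hand": 1,"dx": 0,"dy": 2.4,"dz": 0,"ax": 0,"ay": 0,"az": 0}
  ]
}}

```text
time_s: 2.38
position: [0.537, 0.0225, 0.1106]
tool_rot: [[-0.025, -0.002, 1.0], [-1.0, 0.001, -0.025], [-0.0, -1.0, -0.002]]
ft_force: [0.0, -0.3, -0.9]
grip_width: 0.0853
```

Call:
{"method": "jog_arm", "body": {
  "rows": [
    {"hand": 1,"dx": 0,"dy": 0,"dz": 0,"ax": 0,"ay": 0,"az": 0},
    {"hand": 1,"dx": 0.4,"dy": 0,"dz": 0,"ax": 0,"ay": 0,"az": 0},
    {"hand": 1,"dx": 0.4,"dy": 0,"dz": 0,"ax": 0,"ay": 0,"az": 0},
    {"hand": 1,"dx": 0.4,"dy": 0,"dz": 0,"ax": 0,"ay": 0,"az": 0},
    {"hand": 1,"dx": 0.4,"dy": 0,"dz": 0,"ax": 0,"ay": 0,"az": 0}
  ]
}}

```text
time_s: 2.8
position: [0.5386, 0.0051, 0.1139]
tool_rot: [[-0.027, 0.003, 1.0], [-1.0, -0.001, -0.027], [0.001, -1.0, 0.003]]
ft_force: [-0.5, -1.1, 0.8]
grip_width: 0.0854
```

```bash
python3 - <<'E'
from h import *
s,im=look('side','d3'); print(s['time_s'],s['position'],s['ft_force'])
s,b=look('scene','s3')
cv2.imwrite('pics/c3.png',np.hstack([cv2.resize(im[170:350,250:500],None,fx=1.6,fy=1.6),cv2.resize(b[130:310,150:400],None,fx=1.6,fy=1.6)]))
E
```

```text
2.8 [0.53862555 0.00509146 0.11386932] [-0.45337347 -1.06981186  0.77581754]
```

View pics/c3.png

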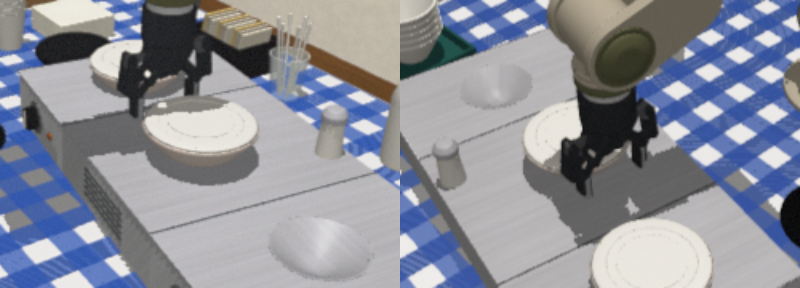

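Call:
{"method": "jog_arm", "body": {
  "rows": [
    {"hand": 1,"dx": 0.5,"dy": 0,"dz": 0,"ax": 0,"ay": 0,"az": 0},
    {"hand": 1,"dx": 0.5,"dy": 0,"dz": 0,"ax": 0,"ay": 0,"az": 0},
    {"hand": 1,"dx": 0.5,"dy": 0,"dz": 0,"ax": 0,"ay": 0,"az": 0},
    {"hand": 1,"dx": 0.5,"dy": 0,"dz": 0,"ax": 0,"ay": 0,"az": 0},
    {"hand": 1,"dx": 0.5,"dy": 0,"dz": 0,"ax": 0,"ay": 0,"az": 0}
  ]
}}

```text
time_s: 3.32
position: [0.5374, -0.0198, 0.1124]
tool_rot: [[-0.027, 0.0, 1.0], [-1.0, 0.0, -0.027], [-0.0, -1.0, 0.0]]
ft_force: [0.2, 1.7, 1.6]
grip_width: 0.0853
```

Call:
{"method": "jog_arm", "body": {
  "rows": [
    {"hand": 1,"dx": 0.6,"dy": 0,"dz": 0,"ax": 0,"ay": 0,"az": 0},
    {"hand": 1,"dx": 0.6,"dy": 0,"dz": 0,"ax": 0,"ay": 0,"az": 0},
    {"hand": 1,"dx": 0.6,"dy": 0,"dz": 0,"ax": 0,"ay": 0,"az": 0},
    {"hand": 1,"dx": 0.6,"dy": 0,"dz": 0,"ax": 0,"ay": 0,"az": 0},
    {"hand": 1,"dx": 0.6,"dy": 0,"dz": 0,"ax": 0,"ay": 0,"az": 0}
  ]
}}

```text
time_s: 3.73
position: [0.5365, -0.05, 0.1123]
tool_rot: [[-0.027, -0.0, 1.0], [-1.0, 0.0, -0.027], [-0.0, -1.0, -0.0]]
ft_force: [-0.8, 1.8, 0.3]
grip_width: 0.0857
```

```bash
cat >> h.py <<'E'
def both(tag):
    s,im=look('side','d'+tag); print(s['time_s'],s['position'].round(4),s['ft_force'].round(1))
    s,b=look('scene','s'+tag)
    cv2.imwrite(f'pics/c{tag}.png',np.hstack([cv2.resize(im[190:370,300:550],None,fx=1.6,fy=1.6,interpolation=2),cv2.resize(b[130:310,130:380],None,fx=1.6,fy=1.6,interpolation=2)]))
E
python3 -c "
from h import *
both('4')"
```

```text
3.7333 [ 0.5365 -0.05    0.1123] [-0.8  1.8  0.3]
```

View pics/c4.png

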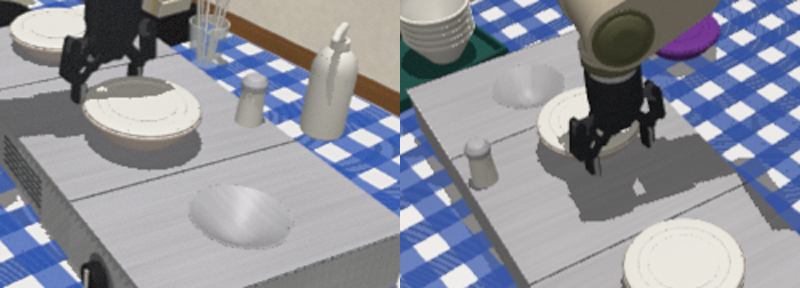

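Call:
{"method": "jog_arm", "body": {
  "rows": [
    {"hand": 1,"dx": 0.75,"dy": 0,"dz": -0.01,"ax": 0,"ay": 0,"az": 0},
    {"hand": 1,"dx": 0.75,"dy": 0,"dz": -0.01,"ax": 0,"ay": 0,"az": 0},
    {"hand": 1,"dx": 0.75,"dy": 0,"dz": -0.01,"ax": 0,"ay": 0,"az": 0},
    {"hand": 1,"dx": 0.75,"dy": 0,"dz": -0.01,"ax": 0,"ay": 0,"az": 0},
    {"hand": 1,"dx": 0.75,"dy": 0,"dz": -0.01,"ax": 0,"ay": 0,"az": 0}
  ]
}}

```text
time_s: 4.25
position: [0.535, -0.0877, 0.1123]
tool_rot: [[-0.027, -0.0, 1.0], [-1.0, 0.0, -0.027], [-0.0, -1.0, -0.0]]
ft_force: [0.1, 2.4, -0.5]
grip_width: 0.0855
```

Call:
{"method": "jog_arm", "body": {
  "rows": [
    {"hand": 1,"dx": 0.75,"dy": 0,"dz": -0.01,"ax": 0,"ay": 0,"az": 0},
    {"hand": 1,"dx": 0.75,"dy": 0,"dz": -0.01,"ax": 0,"ay": 0,"az": 0},
    {"hand": 1,"dx": 0.75,"dy": 0,"dz": -0.01,"ax": 0,"ay": 0,"az": 0},
    {"hand": 1,"dx": 0.75,"dy": 0,"dz": -0.01,"ax": 0,"ay": 0,"az": 0},
    {"hand": 1,"dx": 0.75,"dy": 0,"dz": -0.01,"ax": 0,"ay": 0,"az": 0}
  ]
}}

```text
time_s: 4.67
position: [0.5335, -0.1251, 0.1123]
tool_rot: [[-0.027, -0.0, 1.0], [-1.0, 0.0, -0.027], [-0.0, -1.0, -0.0]]
ft_force: [-0.2, 1.0, -0.7]
grip_width: 0.0853
```

Call:
{"method": "jog_arm", "body": {
  "rows": [
    {"hand": 1,"dx": 0.7,"dy": 0,"dz": -0.01,"ax": 0,"ay": 0,"az": 0},
    {"hand": 1,"dx": 0.6,"dy": 0,"dz": -0.01,"ax": 0,"ay": 0,"az": 0},
    {"hand": 1,"dx": 0.5,"dy": 0,"dz": -0.01,"ax": 0,"ay": 0,"az": 0},
    {"hand": 1,"dx": 0.4,"dy": 0,"dz": -0.01,"ax": 0,"ay": 0,"az": 0},
    {"hand": 1,"dx": 0.3,"dy": 0,"dz": -0.01,"ax": 0,"ay": 0,"az": 0}
  ]
}}

```text
time_s: 5.08
position: [0.5323, -0.1497, 0.1123]
tool_rot: [[-0.027, 0.0, 1.0], [-1.0, 0.0, -0.027], [-0.0, -1.0, 0.0]]
ft_force: [0.1, 1.2, -0.4]
grip_width: 0.0859
```

```bash
python3 -c "
from h import *
both('5')"
```

```text
5.0833 [ 0.5323 -0.1497  0.1123] [ 0.1  1.2 -0.4]
```

View pics/c5.png

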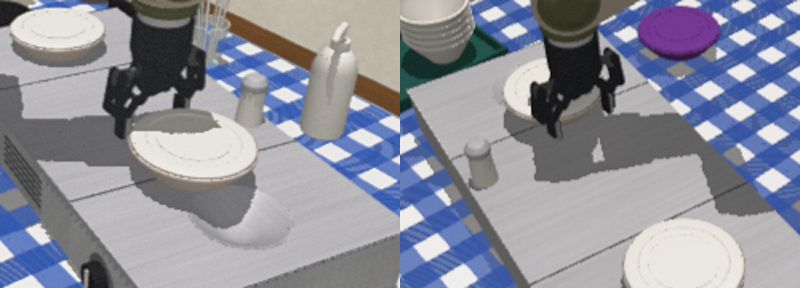

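Call:
{"method": "jog_arm", "body": {
  "rows": [
    {"hand": 1,"dx": 0.4,"dy": 0,"dz": -0.01,"ax": 0,"ay": 0,"az": 0},
    {"hand": 1,"dx": 0.4,"dy": 0,"dz": -0.01,"ax": 0,"ay": 0,"az": 0},
    {"hand": 1,"dx": 0.4,"dy": 0,"dz": -0.01,"ax": 0,"ay": 0,"az": 0},
    {"hand": 1,"dx": 0.4,"dy": 0,"dz": -0.01,"ax": 0,"ay": 0,"az": 0},
    {"hand": 1,"dx": 0.4,"dy": 0,"dz": -0.01,"ax": 0,"ay": 0,"az": 0}
  ]
}}

```text
time_s: 5.6
position: [0.5313, -0.1697, 0.1124]
tool_rot: [[-0.027, 0.0, 1.0], [-1.0, -0.0, -0.027], [0.0, -1.0, 0.0]]
ft_force: [-0.3, 1.2, 1.3]
grip_width: 0.0856
```

Call:
{"method": "jog_arm", "body": {
  "rows": [
    {"hand": 1,"dx": 0.3,"dy": 0,"dz": -0.01,"ax": 0,"ay": 0,"az": 0},
    {"hand": 1,"dx": 0.3,"dy": 0,"dz": -0.01,"ax": 0,"ay": 0,"az": 0},
    {"hand": 1,"dx": 0.3,"dy": 0,"dz": -0.01,"ax": 0,"ay": 0,"az": 0},
    {"hand": 1,"dx": 0.2,"dy": 0,"dz": 0,"ax": 0,"ay": 0,"az": 0},
    {"hand": 1,"dx": 0.1,"dy": 0,"dz": 0,"ax": 0,"ay": 0,"az": 0}
  ]
}}

```text
time_s: 6.02
position: [0.5307, -0.1817, 0.1123]
tool_rot: [[-0.027, 0.0, 1.0], [-1.0, -0.0, -0.027], [0.0, -1.0, 0.0]]
ft_force: [0.0, 1.1, 0.8]
grip_width: 0.0855
```

```bash
python3 -c "
from h import *
both('6')"
```

```text
6.0167 [ 0.5307 -0.1817  0.1123] [0.  1.1 0.8]
```

View pics/c6.png

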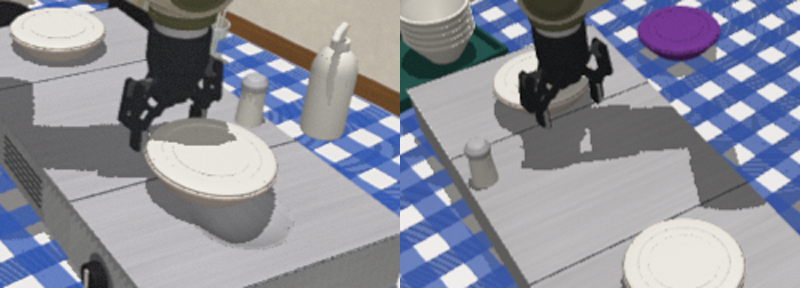

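Call:
{"method": "jog_arm", "body": {
  "rows": [
    {"hand": 1,"dx": 0.2,"dy": 0,"dz": 0,"ax": 0,"ay": 0,"az": 0},
    {"hand": 1,"dx": 0.2,"dy": 0,"dz": 0,"ax": 0,"ay": 0,"az": 0},
    {"hand": 1,"dx": 0.2,"dy": 0,"dz": 0,"ax": 0,"ay": 0,"az": 0},
    {"hand": 1,"dx": 0.2,"dy": 0,"dz": 0,"ax": 0,"ay": 0,"az": 0},
    {"hand": 1,"dx": 0.1,"dy": 0,"dz": 0,"ax": 0,"ay": 0,"az": 0}
  ]
}}

```text
time_s: 6.53
position: [0.5305, -0.1907, 0.1123]
tool_rot: [[-0.027, 0.0, 1.0], [-1.0, -0.0, -0.027], [0.0, -1.0, 0.0]]
ft_force: [-0.2, 0.5, 0.4]
grip_width: 0.0855
```

```bash
python3 -c "
from h import *
both('7')"
```

```text
6.5333 [ 0.5305 -0.1907  0.1123] [-0.2  0.5  0.4]
```

View pics/c7.png

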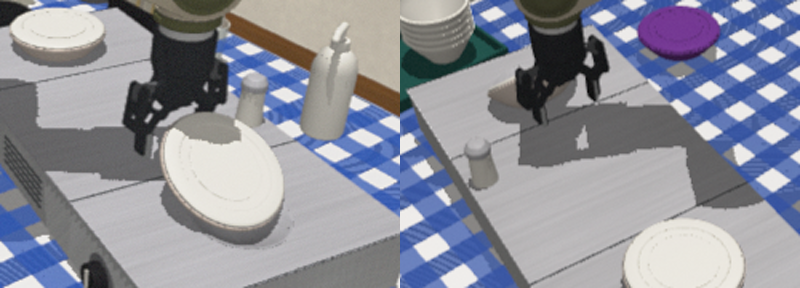

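The bowl is nodding into the well with no force on the gripper. I'll hold still and let it settle.

Call:
{"method": "jog_arm", "body": {
  "rows": [
    {"hand": 1,"dx": 0,"dy": 0,"dz": 0,"ax": 0,"ay": 0,"az": 0},
    {"hand": 1,"dx": 0,"dy": 0,"dz": 0,"ax": 0,"ay": 0,"az": 0},
    {"hand": 1,"dx": 0,"dy": 0,"dz": 0,"ax": 0,"ay": 0,"az": 0},
    {"hand": 1,"dx": 0,"dy": 0,"dz": 0,"ax": 0,"ay": 0,"az": 0},
    {"hand": 1,"dx": 0,"dy": 0,"dz": 0,"ax": 0,"ay": 0,"az": 0}
  ]
}}

```text
time_s: 7.05
position: [0.5305, -0.1902, 0.1123]
tool_rot: [[-0.027, 0.0, 1.0], [-1.0, -0.0, -0.027], [0.0, -1.0, 0.0]]
ft_force: [-0.2, -0.2, -0.4]
grip_width: 0.0858
```

```bash
python3 -c "
from h import *
both('8')"
```

```text
7.05 [ 0.5305 -0.1902  0.1123] [-0.2 -0.2 -0.4]
```

View pics/c8.png

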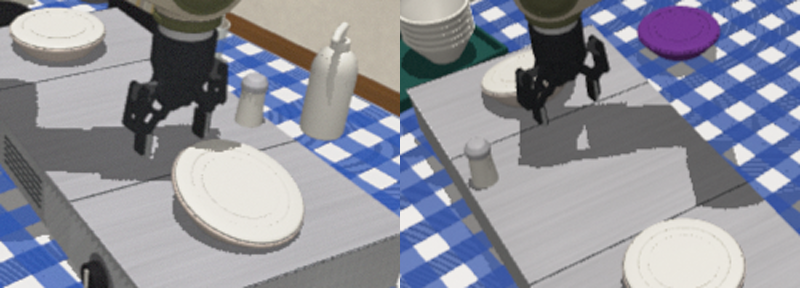

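Call:
{"method": "jog_arm", "body": {
  "rows": [
    {"hand": 1,"dx": -0.5,"dy": -2.5,"dz": 0,"ax": 0,"ay": 0,"az": 0},
    {"hand": 0,"dx": -1.0,"dy": -3,"dz": 0,"ax": 0,"ay": 0,"az": 0},
    {"hand": 0,"dx": -2.0,"dy": -3,"dz": 0,"ax": 0,"ay": 0,"az": 0},
    {"hand": 0,"dx": -3.0,"dy": -3,"dz": 0,"ax": 0,"ay": 0,"az": 0},
    {"hand": 0,"dx": -3.5,"dy": -2.0,"dz": 0,"ax": 0,"ay": 0,"az": 0}
  ]
}}

```text
time_s: 7.57
position: [0.5335, -0.0909, 0.2495]
tool_rot: [[-0.029, 0.003, 1.0], [-1.0, -0.001, -0.029], [0.001, -1.0, 0.003]]
ft_force: [0.7, 0.0, -0.6]
grip_width: 0.0387
```

```bash
python3 -c "
from h import *
both('9')"
```

```text
7.5667 [ 0.5335 -0.0909  0.2495] [ 0.7  0.  -0.6]
```

View pics/c9.png

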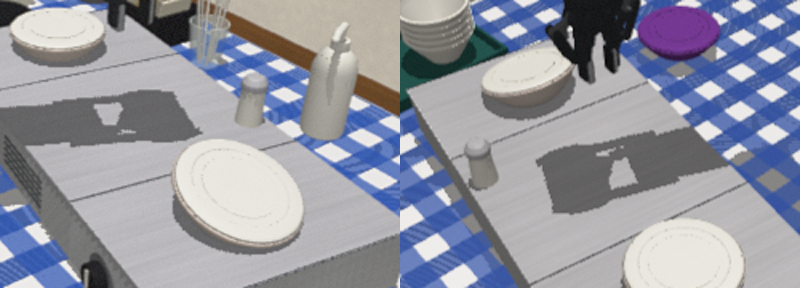

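```bash
cat >> h.py <<'E'
from scipy.optimize import least_squares
a_=np.linspace(0,2*np.pi,120,endpoint=False)
def hull(C,ball,t):
    R=Ro.from_rotvec([t[0],t[1],0],degrees=True).as_matrix()
    X=np.vstack([np.c_[.078*np.cos(a_),.078*np.sin(a_),0*a_+.0495-.0749],np.c_[.072*np.cos(a_),.072*np.sin(a_),0*a_+.055-.0749]])
    return cv2.convexHull(proj(C,X@R.T+ball).astype(np.float32))
def contour(im,uv,thr=165):
    m=(im.min(2)>thr).astype(np.uint8); m=cv2.morphologyEx(m,cv2.MORPH_CLOSE,np.ones((5,5))); m=cv2.morphologyEx(m,cv2.MORPH_OPEN,np.ones((5,5)))
    l=cv2.connectedComponents(m)[1]; i=l[uv[1],uv[0]]
    c=cv2.findContours((l==i).astype(np.uint8),0,1)[0][0]; return cv2.convexHull(c)[:,0]
def dens(P):
    P=P.astype(float);o=[]
    for a,b in zip(P,np.roll(P,-1,0)):
        n=max(1,int(np.linalg.norm(b-a)/2)); o+= [a+(b-a)*k/n for k in range(n)]
    return np.array(o)
def tilt(tags,uvs,ball,free=True,thr=165):
    data=[(cam(n),dens(contour(cv2.imread(f'pics/{tags[n]}.png'),uvs[n],thr))) for n in tags]
    def f(p):
        r=[]
        for i,(C,P) in enumerate(data):
            H=hull(C,np.array(ball),p[:2]); off=p[2+2*i:4+2*i]
            r+= [cv2.pointPolygonTest(H,(float(u-off[0]),float(v-off[1])),True)+.5 for u,v in P]
            r+= list(off*2)
        return np.array(r)
    s=least_squares(f,np.zeros(2+2*len(data)),diff_step=1e-2,x_scale=np.r_[5,5,[1]*2*len(data)],loss='soft_l1')
    t=s.x[:2]; n=Ro.from_rotvec([*t,0],degrees=True).apply([0,0,1])
    print('tilt',np.hypot(*t).round(2),'high-side dir az',np.degrees(np.arctan2(-n[1],-n[0])).round(1),'offs',s.x[2:].round(2),'rms',np.sqrt((s.fun**2).mean()).round(2)); return t
E
python3 - <<'E'
from h import *
B=[.5285,-.314,.1582];N=[.601,.160,.1582]
for thr in (150,185):
  print('nbr');tilt({'scene':'s0','side':'d0'},{'scene':(307,293),'side':(336,208)},N,thr=thr)
  print('nbr scene');tilt({'scene':'s9'},{'scene':(307,293)},N,thr=thr)if 0 else None
  print('bowl');tilt({'scene':'s9','side':'d9'},{'scene':(205,177),'side':(450,305)},B,thr=thr)
  for n in ('scene','side'): print(n);tilt({n:n[0].replace('s','s' if n=='scene' else 'd')+'9'},{n:(205,177) if n=='scene' else (450,305)},B,thr=thr)
E
```

```text
nbr[ WARN:0@1.075] global loadsave.cpp:275 findDecoder imread_('pics/s0.png'): can't open/read file: check file path/integrity
Traceback (most recent call last):
  File "h.py", line 50, in tilt
    data=[(cam(n),dens(contour(cv2.imread(f'pics/{tags[n]}.png'),uvs[n],thr))) for n in tags]
                       ~~~~~~~^^^^^^^^^^^^^^^^^^^^^^^^^^^^^^^^^^^^^^^^^^^^^^
  File "h.py", line 41, in contour
    m=(im.min(2)>thr).astype(np.uint8); m=cv2.morphologyEx(m,cv2.MORPH_CLOSE,np.ones((5,5))); m=cv2.morphologyEx(m,cv2.MORPH_OPEN,np.ones((5,5)))
       ^^^^^^
AttributeError: 'NoneType' object has no attribute 'min'
```

```bash
cp pics/scene0.png pics/s0.png; cp pics/side0.png pics/d0.png; python3 - <<'E'
from h import *
B=[.5285,-.314,.1582];N=[.601,.160,.1582]
for thr in (150,185):
  print('nbr');tilt({'scene':'s0','side':'d0'},{'scene':(307,293),'side':(336,208)},N,thr=thr)
  print('bowl');tilt({'scene':'s9','side':'d9'},{'scene':(205,177),'side':(450,305)},B,thr=thr)
  for n,t,uv in (('scene','s9',(205,177)),('side','d9',(450,305))): print(n);tilt({n:t},{n:uv},B,thr=thr)
E
```

```text
nbr
tilt 0.0 high-side dir az -180.0 offs [0. 0. 0. 0.] rms 111.95
bowl
tilt 0.0 high-side dir az -180.0 offs [0. 0. 0. 0.] rms 107.32
scene
tilt 0.0 high-side dir az -180.0 offs [0. 0.] rms 126.32
side
tilt 0.0 high-side dir az -180.0 offs [0. 0.] rms 84.52
nbr
tilt 0.0 high-side dir az -180.0 offs [0. 0. 0. 0.] rms 2.43
bowl
tilt 0.0 high-side dir az -180.0 offs [0. 0. 0. 0.] rms 34.43
scene
tilt 0.0 high-side dir az -180.0 offs [0. 0.] rms 6.01
side
tilt 0.0 high-side dir az -180.0 offs [0. 0.] rms 38.69
```

```bash
python3 - <<'E'
import cv2
a=cv2.imread('pics/s9.png');b=cv2.imread('pics/d9.png')
print(a[177,205],a[170,215],a[200,200],a[215,170+10],'side',b[305,450],b[300,430],b[330,400],b[340,520])
E
python3 - <<'E'
import re
s=open('h.py').read()
s=s.replace("m=(im.min(2)>thr).astype(np.uint8)","g=cv2.GaussianBlur(im,(3,3),0).astype(int); m=((g.min(2)>thr)&(g[:,:,2]-g[:,:,0]>6)).astype(np.uint8)")
s=s.replace("def f(p):","def f(q):\n        p=q-10")
s=s.replace("np.zeros(2+2*len(data)),diff_step=1e-2,x_scale=np.r_[5,5,[1]*2*len(data)]","10+np.zeros(2+2*len(data)),diff_step=1e-2,x_scale=np.r_[5,5,[1]*2*len(data)]")
s=s.replace("t=s.x[:2];","s.x=s.x-10; t=s.x[:2];")
open('h.py','w').write(s)
E
cat > t9.py <<'E'
from h import *
import sys
tag=sys.argv[1]; us=eval(sys.argv[2]); ud=eval(sys.argv[3])
B=[.5285,-.314,.1582];N=[.601,.160,.1582]
for thr in (130,165):
  print('nbr',end=' ');tilt({'scene':'s0','side':'d0'},{'scene':(307,293),'side':(336,208)},N,thr=thr)
  print('bowl',end=' ');tilt({'scene':'s'+tag,'side':'d'+tag},{'scene':us,'side':ud},B,thr=thr)
  for n,t,uv in (('scene','s'+tag,us),('side','d'+tag,ud)): print(n,end=' ');tilt({n:t},{n:uv},B,thr=thr)
E
python3 t9.py 9 "(205,177)" "(450,305)"
```

```text
[211 221 224] [211 221 224] [95 94 96] [181 180 181] side [224 231 233] [222 231 233] [188 184 185] [183 178 181]
nbr tilt 1.71 high-side dir az -11.8 offs [-0.05  0.1  -0.46  0.52] rms 0.76
bowl tilt 16.28 high-side dir az 95.0 offs [-0.2   0.26 -1.08  0.09] rms 0.91
scene tilt 16.38 high-side dir az 88.6 offs [-0.11  0.3 ] rms 1.23
side tilt 15.72 high-side dir az 96.1 offs [-1.15 -0.02] rms 0.44
nbr tilt 3.58 high-side dir az -15.5 offs [ 0.23 -0.9  -0.21 -0.11] rms 1.64
bowl tilt 17.52 high-side dir az 100.9 offs [-0.45 -0.5  -0.05 -0.49] rms 1.49
scene tilt 18.06 high-side dir az 85.3 offs [ 0.11 -0.61] rms 1.45
side tilt 15.18 high-side dir az 103.7 offs [-0.57 -1.1 ] rms 0.85
```

Call:
{"method": "jog_arm", "body": {
  "rows": [
    {"hand": 0,"dx": 3.4,"dy": 0,"dz": -0.1,"ax": 0,"ay": 0,"az": 0},
    {"hand": 0,"dx": 3.4,"dy": 0.5,"dz": -0.1,"ax": 0,"ay": 0,"az": 0},
    {"hand": 0,"dx": 3.4,"dy": 1.0,"dz": -0.1,"ax": 0,"ay": 0,"az": 0},
    {"hand": 0,"dx": 3.4,"dy": 2.0,"dz": -0.1,"ax": 0,"ay": 0,"az": 0},
    {"hand": 0,"dx": 3.3,"dy": 2.0,"dz": -0.1,"ax": 0,"ay": 0,"az": 0}
  ]
}}

```text
time_s: 8.08
position: [0.5232, -0.2617, 0.1911]
tool_rot: [[-0.027, 0.001, 1.0], [-1.0, -0.001, -0.027], [0.001, -1.0, 0.001]]
ft_force: [0.7, -0.1, -0.6]
grip_width: 0.0001
```

Call:
{"method": "jog_arm", "body": {
  "rows": [
    {"hand": 0,"dx": 0,"dy": 0,"dz": 0,"ax": 0,"ay": 0,"az": 0},
    {"hand": 0,"dx": 0,"dy": 0,"dz": 0,"ax": 0,"ay": 0,"az": 0},
    {"hand": 0,"dx": 0,"dy": 0,"dz": 0,"ax": 0,"ay": 0,"az": 0},
    {"hand": 0,"dx": 0,"dy": 0,"dz": 0,"ax": 0,"ay": 0,"az": 0},
    {"hand": 0,"dx": 0,"dy": 0,"dz": 0,"ax": 0,"ay": 0,"az": 0}
  ]
}}

```text
time_s: 8.5
position: [0.524, -0.2588, 0.1926]
tool_rot: [[-0.026, 0.001, 1.0], [-1.0, -0.001, -0.026], [0.001, -1.0, 0.001]]
ft_force: [-0.4, -0.5, -0.5]
grip_width: -0.0
```

```bash
python3 -c "
from h import *
both('10')"
```

```text
8.5 [ 0.524  -0.2588  0.1926] [-0.4 -0.5 -0.5]
```

View pics/c10.png

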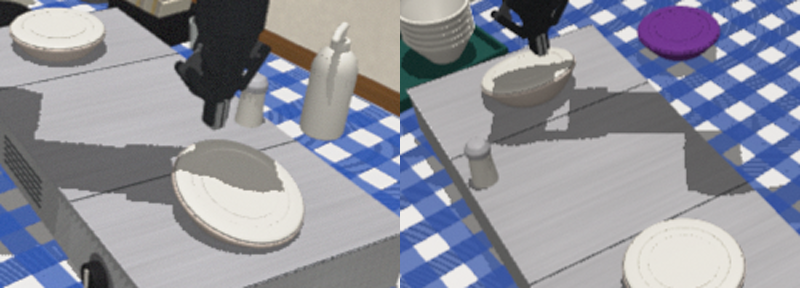

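Call:
{"method": "jog_arm", "body": {
  "rows": [
    {"hand": 0,"dx": 0,"dy": 1.0,"dz": 0,"ax": 0,"ay": 0,"az": 0},
    {"hand": 0,"dx": 0,"dy": 1.0,"dz": 0,"ax": 0,"ay": 0,"az": 0},
    {"hand": 0,"dx": 0,"dy": 0.7,"dz": 0,"ax": 0,"ay": 0,"az": 0},
    {"hand": 0,"dx": 0,"dy": 0.3,"dz": 0,"ax": 0,"ay": 0,"az": 0},
    {"hand": 0,"dx": 0,"dy": 0.2,"dz": 0,"ax": 0,"ay": 0,"az": 0}
  ]
}}

```text
time_s: 9.02
position: [0.5233, -0.2595, 0.1588]
tool_rot: [[-0.027, -0.001, 1.0], [-1.0, 0.001, -0.027], [-0.001, -1.0, -0.001]]
ft_force: [-0.7, -0.7, 0.2]
grip_width: -0.0002
```

Call:
{"method": "jog_arm", "body": {
  "rows": [
    {"hand": 0,"dx": 0,"dy": 0.1,"dz": 0,"ax": 0,"ay": 0,"az": 0},
    {"hand": 0,"dx": 0,"dy": 0.1,"dz": 0,"ax": 0,"ay": 0,"az": 0},
    {"hand": 0,"dx": 0,"dy": 0.1,"dz": 0,"ax": 0,"ay": 0,"az": 0},
    {"hand": 0,"dx": 0,"dy": 0.1,"dz": 0,"ax": 0,"ay": 0,"az": 0},
    {"hand": 0,"dx": 0,"dy": 0.1,"dz": 0,"ax": 0,"ay": 0,"az": 0}
  ]
}}

```text
time_s: 9.43
position: [0.5237, -0.2597, 0.155]
tool_rot: [[-0.027, 0.0, 1.0], [-1.0, -0.0, -0.027], [0.0, -1.0, 0.0]]
ft_force: [-0.5, 0.7, 1.4]
grip_width: 0.0002
```

Call:
{"method": "jog_arm", "body": {
  "rows": [
    {"hand": 0,"dx": 0,"dy": 0.1,"dz": 0,"ax": 0,"ay": 0,"az": 0},
    {"hand": 0,"dx": 0,"dy": 0.1,"dz": 0,"ax": 0,"ay": 0,"az": 0},
    {"hand": 0,"dx": 0,"dy": 0.1,"dz": 0,"ax": 0,"ay": 0,"az": 0},
    {"hand": 0,"dx": 0,"dy": 0.1,"dz": 0,"ax": 0,"ay": 0,"az": 0},
    {"hand": 0,"dx": 0,"dy": 0.1,"dz": 0,"ax": 0,"ay": 0,"az": 0}
  ]
}}

```text
time_s: 9.85
position: [0.5237, -0.2599, 0.1499]
tool_rot: [[-0.027, 0.0, 1.0], [-1.0, -0.001, -0.027], [0.001, -1.0, 0.0]]
ft_force: [0.3, -1.9, 2.4]
grip_width: 0.0001
```

Call:
{"method": "jog_arm", "body": {
  "rows": [
    {"hand": 0,"dx": 0,"dy": 0.1,"dz": 0,"ax": 0,"ay": 0,"az": 0},
    {"hand": 0,"dx": 0,"dy": 0.1,"dz": 0,"ax": 0,"ay": 0,"az": 0},
    {"hand": 0,"dx": 0,"dy": 0.1,"dz": 0,"ax": 0,"ay": 0,"az": 0},
    {"hand": 0,"dx": 0,"dy": 0.1,"dz": 0,"ax": 0,"ay": 0,"az": 0},
    {"hand": 0,"dx": 0,"dy": 0.1,"dz": 0,"ax": 0,"ay": 0,"az": 0}
  ]
}}

```text
time_s: 10.27
position: [0.5235, -0.2596, 0.1446]
tool_rot: [[-0.027, -0.0, 1.0], [-1.0, 0.0, -0.027], [-0.0, -1.0, -0.0]]
ft_force: [0.8, -1.6, 2.6]
grip_width: 0.0001
```

Call:
{"method": "jog_arm", "body": {
  "rows": [
    {"hand": 0,"dx": 0,"dy": 0.1,"dz": 0,"ax": 0,"ay": 0,"az": 0},
    {"hand": 0,"dx": 0,"dy": 0.1,"dz": 0,"ax": 0,"ay": 0,"az": 0},
    {"hand": 0,"dx": 0,"dy": 0.1,"dz": 0,"ax": 0,"ay": 0,"az": 0},
    {"hand": 0,"dx": 0,"dy": 0.1,"dz": 0,"ax": 0,"ay": 0,"az": 0},
    {"hand": 0,"dx": 0,"dy": 0.1,"dz": 0,"ax": 0,"ay": 0,"az": 0}
  ]
}}

```text
time_s: 10.68
position: [0.5236, -0.2596, 0.1397]
tool_rot: [[-0.027, -0.0, 1.0], [-1.0, 0.0, -0.027], [-0.0, -1.0, -0.0]]
ft_force: [-0.3, -0.9, 1.1]
grip_width: 0.0001
```

Call:
{"method": "jog_arm", "body": {
  "rows": [
    {"hand": 0,"dx": 0,"dy": 0.1,"dz": 0,"ax": 0,"ay": 0,"az": 0},
    {"hand": 0,"dx": 0,"dy": 0.05,"dz": 0,"ax": 0,"ay": 0,"az": 0},
    {"hand": 0,"dx": 0,"dy": 0,"dz": 0,"ax": 0,"ay": 0,"az": 0},
    {"hand": 0,"dx": 0,"dy": 0,"dz": 0,"ax": 0,"ay": 0,"az": 0},
    {"hand": 0,"dx": 0,"dy": 0,"dz": 0,"ax": 0,"ay": 0,"az": 0}
  ]
}}

```text
time_s: 11.1
position: [0.5236, -0.2595, 0.1382]
tool_rot: [[-0.027, -0.0, 1.0], [-1.0, 0.0, -0.027], [-0.0, -1.0, -0.0]]
ft_force: [0.4, -0.7, 0.7]
grip_width: -0.0002
```

```bash
python3 -c "
from h import *
both('11')"
```

```text
11.1 [ 0.5236 -0.2595  0.1382] [ 0.4 -0.7  0.7]
```

View pics/c11.png

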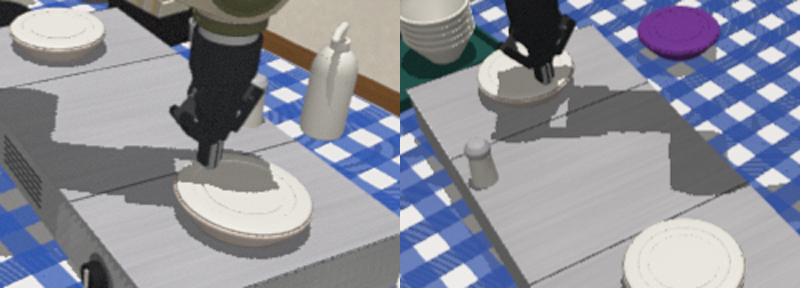

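Near level now. I'll lift off, back away and measure the remaining slant.

Call:
{"method": "jog_arm", "body": {
  "rows": [
    {"hand": 0,"dx": 0,"dy": -2,"dz": 0,"ax": 0,"ay": 0,"az": 0},
    {"hand": 0,"dx": -2,"dy": -3,"dz": 0,"ax": 0,"ay": 0,"az": 0},
    {"hand": 0,"dx": -4,"dy": -3,"dz": 0,"ax": 0,"ay": 0,"az": 0},
    {"hand": 0,"dx": -4,"dy": 0,"dz": 0,"ax": 0,"ay": 0,"az": 0},
    {"hand": 0,"dx": -4,"dy": 0,"dz": 0,"ax": 0,"ay": 0,"az": 0}
  ]
}}

```text
time_s: 11.62
position: [0.5273, -0.1254, 0.2146]
tool_rot: [[-0.028, 0.003, 1.0], [-1.0, -0.001, -0.028], [0.001, -1.0, 0.003]]
ft_force: [0.2, 0.3, -0.7]
grip_width: -0.0002
```

Call:
{"method": "jog_arm", "body": {
  "rows": [
    {"hand": 0,"dx": -4,"dy": 0,"dz": 0,"ax": 0,"ay": 0,"az": 0},
    {"hand": 0,"dx": 0,"dy": 0,"dz": 0,"ax": 0,"ay": 0,"az": 0},
    {"hand": 0,"dx": 0,"dy": 0,"dz": 0,"ax": 0,"ay": 0,"az": 0},
    {"hand": 0,"dx": 0,"dy": 0,"dz": 0,"ax": 0,"ay": 0,"az": 0},
    {"hand": 0,"dx": 0,"dy": 0,"dz": 0,"ax": 0,"ay": 0,"az": 0}
  ]
}}

```text
time_s: 12.03
position: [0.5283, -0.0874, 0.2131]
tool_rot: [[-0.028, -0.0, 1.0], [-1.0, -0.0, -0.028], [0.0, -1.0, -0.0]]
ft_force: [0.3, -0.6, -0.2]
grip_width: 0.0002
```

```bash
python3 -c "
from h import *
both('12')"; python3 t9.py 12 "(205,177)" "(450,305)"
```

```text
12.0333 [ 0.5283 -0.0874  0.2131] [ 0.3 -0.6 -0.2]
nbr tilt 1.71 high-side dir az -11.8 offs [-0.05  0.1  -0.46  0.52] rms 0.76
bowl tilt 2.89 high-side dir az 133.4 offs [-0.52  0.71 -0.3   0.59] rms 1.18
scene tilt 4.13 high-side dir az 82.9 offs [-0.45  0.55] rms 1.44
side tilt 2.29 high-side dir az 154.7 offs [-0.48  0.5 ] rms 0.33
nbr tilt 3.58 high-side dir az -15.5 offs [ 0.23 -0.9  -0.21 -0.11] rms 1.64
bowl tilt 4.14 high-side dir az 150.8 offs [-0.73  0.1   0.12 -0.3 ] rms 1.79
scene tilt 5.7 high-side dir az 77.9 offs [-0.4  -0.17] rms 1.65
side tilt 3.5 high-side dir az -171.4 offs [-0.52 -0.7 ] rms 0.82
```

View pics/c12.png

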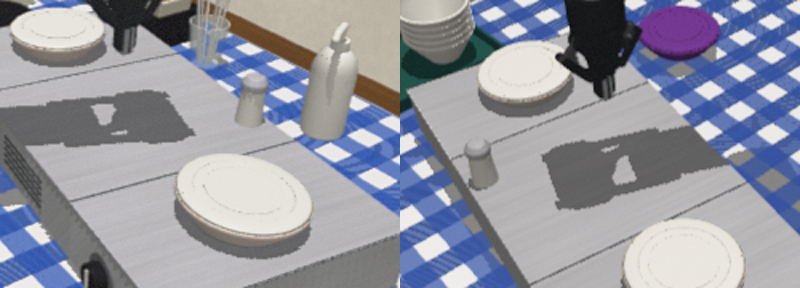

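Call:
{"method": "jog_arm", "body": {
  "rows": [
    {"hand": 0,"dx": 3.8,"dy": 0,"dz": -0.9,"ax": 0,"ay": 0,"az": 0},
    {"hand": 0,"dx": 3.8,"dy": 0,"dz": -0.9,"ax": 0,"ay": 0,"az": 0},
    {"hand": 0,"dx": 3.8,"dy": 0,"dz": -0.9,"ax": 0,"ay": 0,"az": 0},
    {"hand": 0,"dx": 3.8,"dy": 0,"dz": -0.9,"ax": 0,"ay": 0,"az": 0},
    {"hand": 0,"dx": 3.8,"dy": 0,"dz": -0.8,"ax": 0,"ay": 0,"az": 0}
  ]
}}

```text
time_s: 12.55
position: [0.4779, -0.2777, 0.2132]
tool_rot: [[-0.028, -0.0, 1.0], [-1.0, 0.0, -0.028], [-0.0, -1.0, -0.0]]
ft_force: [0.9, -0.9, 0.4]
grip_width: 0.0001
```

Call:
{"method": "jog_arm", "body": {
  "rows": [
    {"hand": 0,"dx": 3.8,"dy": 0.5,"dz": -0.8,"ax": 0,"ay": 0,"az": 0},
    {"hand": 0,"dx": 0,"dy": 2.0,"dz": 0,"ax": 0,"ay": 0,"az": 0},
    {"hand": 0,"dx": 0,"dy": 2.0,"dz": 0,"ax": 0,"ay": 0,"az": 0},
    {"hand": 0,"dx": 0,"dy": 0.8,"dz": 0,"ax": 0,"ay": 0,"az": 0},
    {"hand": 0,"dx": 0,"dy": 0,"dz": 0,"ax": 0,"ay": 0,"az": 0}
  ]
}}

```text
time_s: 12.97
position: [0.4692, -0.3129, 0.1584]
tool_rot: [[-0.028, -0.003, 1.0], [-1.0, 0.003, -0.028], [-0.003, -1.0, -0.003]]
ft_force: [0.3, -0.1, -0.3]
grip_width: 0.0001
```

Call:
{"method": "jog_arm", "body": {
  "rows": [
    {"hand": 0,"dx": 0,"dy": 0.6,"dz": 0,"ax": 0,"ay": 0,"az": 0},
    {"hand": 0,"dx": 0,"dy": 0.4,"dz": 0,"ax": 0,"ay": 0,"az": 0},
    {"hand": 0,"dx": 0,"dy": 0.2,"dz": 0,"ax": 0,"ay": 0,"az": 0},
    {"hand": 0,"dx": 0,"dy": 0.1,"dz": 0,"ax": 0,"ay": 0,"az": 0},
    {"hand": 0,"dx": 0,"dy": 0.1,"dz": 0,"ax": 0,"ay": 0,"az": 0}
  ]
}}

```text
time_s: 13.38
position: [0.4703, -0.3128, 0.1466]
tool_rot: [[-0.027, 0.001, 1.0], [-1.0, -0.001, -0.027], [0.001, -1.0, 0.001]]
ft_force: [0.3, -0.6, 0.2]
grip_width: -0.0001
```

Call:
{"method": "jog_arm", "body": {
  "rows": [
    {"hand": 0,"dx": 0,"dy": 0.1,"dz": 0,"ax": 0,"ay": 0,"az": 0},
    {"hand": 0,"dx": 0,"dy": 0.1,"dz": 0,"ax": 0,"ay": 0,"az": 0},
    {"hand": 0,"dx": 0,"dy": 0.1,"dz": 0,"ax": 0,"ay": 0,"az": 0},
    {"hand": 0,"dx": 0,"dy": 0.1,"dz": 0,"ax": 0,"ay": 0,"az": 0},
    {"hand": 0,"dx": 0,"dy": 0,"dz": 0,"ax": 0,"ay": 0,"az": 0}
  ]
}}

```text
time_s: 13.8
position: [0.4701, -0.3128, 0.1421]
tool_rot: [[-0.027, -0.0, 1.0], [-1.0, 0.0, -0.027], [-0.0, -1.0, -0.0]]
ft_force: [-0.4, -0.1, -0.4]
grip_width: -0.0
```

Call:
{"method": "jog_arm", "body": {
  "rows": [
    {"hand": 0,"dx": 0,"dy": 0.05,"dz": 0,"ax": 0,"ay": 0,"az": 0},
    {"hand": 0,"dx": 0,"dy": 0.05,"dz": 0,"ax": 0,"ay": 0,"az": 0},
    {"hand": 0,"dx": 0,"dy": 0.05,"dz": 0,"ax": 0,"ay": 0,"az": 0},
    {"hand": 0,"dx": 0,"dy": 0.05,"dz": 0,"ax": 0,"ay": 0,"az": 0},
    {"hand": 0,"dx": 0,"dy": 0,"dz": 0,"ax": 0,"ay": 0,"az": 0}
  ]
}}

```text
time_s: 14.22
position: [0.4701, -0.3129, 0.1402]
tool_rot: [[-0.027, -0.0, 1.0], [-1.0, 0.0, -0.027], [-0.0, -1.0, -0.0]]
ft_force: [0.1, 0.3, 0.6]
grip_width: -0.0001
```

Call:
{"method": "jog_arm", "body": {
  "rows": [
    {"hand": 0,"dx": 0,"dy": 0.05,"dz": 0,"ax": 0,"ay": 0,"az": 0},
    {"hand": 0,"dx": 0,"dy": 0.05,"dz": 0,"ax": 0,"ay": 0,"az": 0},
    {"hand": 0,"dx": 0,"dy": 0.05,"dz": 0,"ax": 0,"ay": 0,"az": 0},
    {"hand": 0,"dx": 0,"dy": 0.05,"dz": 0,"ax": 0,"ay": 0,"az": 0},
    {"hand": 0,"dx": 0,"dy": 0,"dz": 0,"ax": 0,"ay": 0,"az": 0}
  ]
}}

```text
time_s: 14.63
position: [0.4703, -0.313, 0.1386]
tool_rot: [[-0.027, 0.0, 1.0], [-1.0, -0.0, -0.027], [0.0, -1.0, 0.001]]
ft_force: [-0.9, 0.3, 3.5]
grip_width: 0.0001
```

```bash
python3 -c "
from h import *
both('13')"
```

```text
14.6333 [ 0.4703 -0.313   0.1386] [-0.9  0.3  3.5]
```

View pics/c13.png

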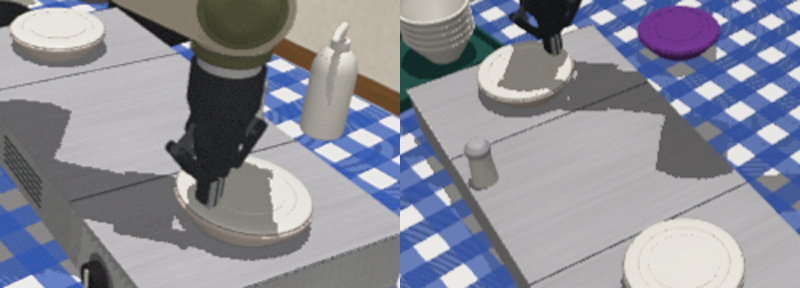

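Call:
{"method": "jog_arm", "body": {
  "rows": [
    {"hand": 0,"dx": 0,"dy": -2,"dz": 0,"ax": 0,"ay": 0,"az": 0},
    {"hand": 0,"dx": 0.1,"dy": 0,"dz": 4,"ax": 0,"ay": 0,"az": 0},
    {"hand": 0,"dx": 0.1,"dy": 0,"dz": 4,"ax": 0,"ay": 0,"az": 0},
    {"hand": 0,"dx": 0,"dy": 0,"dz": 3.7,"ax": 0,"ay": 0,"az": 0},
    {"hand": 0,"dx": 0,"dy": 1.2,"dz": 0,"ax": 0,"ay": 0,"az": 0}
  ]
}}

```text
time_s: 15.15
position: [0.5927, -0.3182, 0.1473]
tool_rot: [[-0.024, 0.006, 1.0], [-1.0, -0.003, -0.024], [0.003, -1.0, 0.006]]
ft_force: [-0.8, 0.2, -0.5]
grip_width: 0.0001
```

Call:
{"method": "jog_arm", "body": {
  "rows": [
    {"hand": 0,"dx": 0,"dy": 0.1,"dz": 0,"ax": 0,"ay": 0,"az": 0},
    {"hand": 0,"dx": 0,"dy": 0.1,"dz": 0,"ax": 0,"ay": 0,"az": 0},
    {"hand": 0,"dx": 0,"dy": 0.1,"dz": 0,"ax": 0,"ay": 0,"az": 0},
    {"hand": 0,"dx": 0,"dy": 0.1,"dz": 0,"ax": 0,"ay": 0,"az": 0},
    {"hand": 0,"dx": 0,"dy": 0,"dz": 0,"ax": 0,"ay": 0,"az": 0}
  ]
}}

```text
time_s: 15.57
position: [0.5864, -0.3183, 0.1428]
tool_rot: [[-0.028, 0.0, 1.0], [-1.0, -0.0, -0.028], [0.0, -1.0, 0.0]]
ft_force: [0.6, 0.5, -0.3]
grip_width: -0.0002
```

Call:
{"method": "jog_arm", "body": {
  "rows": [
    {"hand": 0,"dx": 0,"dy": 0.05,"dz": 0,"ax": 0,"ay": 0,"az": 0},
    {"hand": 0,"dx": 0,"dy": 0.05,"dz": 0,"ax": 0,"ay": 0,"az": 0},
    {"hand": 0,"dx": 0,"dy": 0.05,"dz": 0,"ax": 0,"ay": 0,"az": 0},
    {"hand": 0,"dx": 0,"dy": 0.05,"dz": 0,"ax": 0,"ay": 0,"az": 0},
    {"hand": 0,"dx": 0,"dy": 0,"dz": 0,"ax": 0,"ay": 0,"az": 0}
  ]
}}

```text
time_s: 15.98
position: [0.587, -0.3181, 0.1402]
tool_rot: [[-0.027, -0.0, 1.0], [-1.0, 0.0, -0.027], [-0.0, -1.0, -0.0]]
ft_force: [0.4, -0.5, 0.2]
grip_width: 0.0003
```

Call:
{"method": "jog_arm", "body": {
  "rows": [
    {"hand": 0,"dx": 0,"dy": 0.05,"dz": 0,"ax": 0,"ay": 0,"az": 0},
    {"hand": 0,"dx": 0,"dy": 0.05,"dz": 0,"ax": 0,"ay": 0,"az": 0},
    {"hand": 0,"dx": 0,"dy": 0.05,"dz": 0,"ax": 0,"ay": 0,"az": 0},
    {"hand": 0,"dx": 0,"dy": 0.05,"dz": 0,"ax": 0,"ay": 0,"az": 0},
    {"hand": 0,"dx": 0,"dy": 0.0,"dz": 0,"ax": 0,"ay": 0,"az": 0}
  ]
}}

```text
time_s: 16.4
position: [0.587, -0.318, 0.1381]
tool_rot: [[-0.027, -0.0, 1.0], [-1.0, 0.0, -0.027], [-0.0, -1.0, -0.0]]
ft_force: [0.1, -0.1, -0.8]
grip_width: -0.0001
```

Call:
{"method": "jog_arm", "body": {
  "rows": [
    {"hand": 0,"dx": 0,"dy": 0.03,"dz": 0,"ax": 0,"ay": 0,"az": 0},
    {"hand": 0,"dx": 0,"dy": 0.02,"dz": 0,"ax": 0,"ay": 0,"az": 0},
    {"hand": 0,"dx": 0,"dy": 0,"dz": 0,"ax": 0,"ay": 0,"az": 0},
    {"hand": 0,"dx": 0,"dy": 0,"dz": 0,"ax": 0,"ay": 0,"az": 0},
    {"hand": 0,"dx": 0,"dy": 0.0,"dz": 0,"ax": 0,"ay": 0,"az": 0}
  ]
}}

```text
time_s: 16.82
position: [0.5871, -0.318, 0.1378]
tool_rot: [[-0.027, 0.0, 1.0], [-1.0, -0.0, -0.027], [0.0, -1.0, 0.0]]
ft_force: [-0.3, -0.5, 0.2]
grip_width: 0.0002
```

Call:
{"method": "jog_arm", "body": {
  "rows": [
    {"hand": 0,"dx": 0,"dy": 0.03,"dz": 0,"ax": 0,"ay": 0,"az": 0},
    {"hand": 0,"dx": 0,"dy": 0.02,"dz": 0,"ax": 0,"ay": 0,"az": 0},
    {"hand": 0,"dx": 0,"dy": 0,"dz": 0,"ax": 0,"ay": 0,"az": 0},
    {"hand": 0,"dx": 0,"dy": 0,"dz": 0,"ax": 0,"ay": 0,"az": 0},
    {"hand": 0,"dx": 0,"dy": 0.0,"dz": 0,"ax": 0,"ay": 0,"az": 0}
  ]
}}

```text
time_s: 17.23
position: [0.587, -0.3181, 0.1373]
tool_rot: [[-0.027, 0.0, 1.0], [-1.0, -0.0, -0.027], [0.0, -1.0, 0.0]]
ft_force: [0.9, 0.6, 0.1]
grip_width: -0.0
```

Call:
{"method": "jog_arm", "body": {
  "rows": [
    {"hand": 0,"dx": 0,"dy": 0.03,"dz": 0,"ax": 0,"ay": 0,"az": 0},
    {"hand": 0,"dx": 0,"dy": 0.03,"dz": 0,"ax": 0,"ay": 0,"az": 0},
    {"hand": 0,"dx": 0,"dy": 0,"dz": 0,"ax": 0,"ay": 0,"az": 0},
    {"hand": 0,"dx": 0,"dy": 0,"dz": 0,"ax": 0,"ay": 0,"az": 0},
    {"hand": 0,"dx": 0,"dy": 0.0,"dz": 0,"ax": 0,"ay": 0,"az": 0}
  ]
}}

```text
time_s: 17.65
position: [0.587, -0.318, 0.1367]
tool_rot: [[-0.027, -0.0, 1.0], [-1.0, 0.0, -0.027], [-0.0, -1.0, -0.0]]
ft_force: [0.5, -0.2, -0.8]
grip_width: -0.0004
```

Call:
{"method": "jog_arm", "body": {
  "rows": [
    {"hand": 0,"dx": 0,"dy": 0.03,"dz": 0,"ax": 0,"ay": 0,"az": 0},
    {"hand": 0,"dx": 0,"dy": 0.03,"dz": 0,"ax": 0,"ay": 0,"az": 0},
    {"hand": 0,"dx": 0,"dy": 0,"dz": 0,"ax": 0,"ay": 0,"az": 0},
    {"hand": 0,"dx": 0,"dy": 0,"dz": 0,"ax": 0,"ay": 0,"az": 0},
    {"hand": 0,"dx": 0,"dy": 0.0,"dz": 0,"ax": 0,"ay": 0,"az": 0}
  ]
}}

```text
time_s: 18.07
position: [0.587, -0.3181, 0.1361]
tool_rot: [[-0.027, -0.0, 1.0], [-1.0, 0.0, -0.027], [-0.0, -1.0, -0.0]]
ft_force: [0.9, 1.2, -0.1]
grip_width: 0.0001
```

```bash
python3 -c "
from h import *
both('14')"
```

```text
18.0667 [ 0.587  -0.3181  0.1361] [ 0.9  1.2 -0.1]
```

View pics/c14.png

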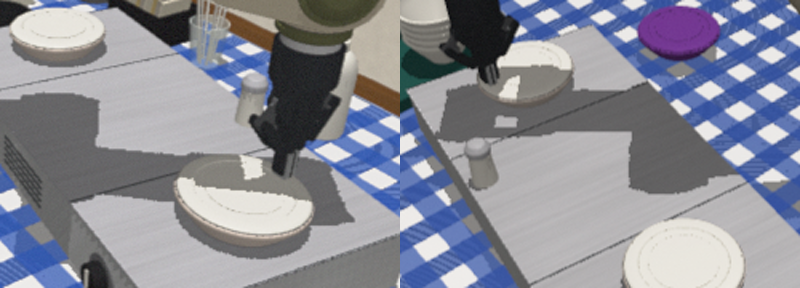

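Call:
{"method": "jog_arm", "body": {
  "rows": [
    {"hand": 0,"dx": 0,"dy": 0.04,"dz": 0,"ax": 0,"ay": 0,"az": 0},
    {"hand": 0,"dx": 0,"dy": 0.04,"dz": 0,"ax": 0,"ay": 0,"az": 0},
    {"hand": 0,"dx": 0,"dy": 0,"dz": 0,"ax": 0,"ay": 0,"az": 0},
    {"hand": 0,"dx": 0,"dy": 0,"dz": 0,"ax": 0,"ay": 0,"az": 0},
    {"hand": 0,"dx": 0,"dy": 0.0,"dz": 0,"ax": 0,"ay": 0,"az": 0}
  ]
}}

```text
time_s: 18.58
position: [0.5871, -0.3182, 0.1355]
tool_rot: [[-0.027, 0.0, 1.0], [-1.0, -0.0, -0.027], [0.0, -1.0, 0.0]]
ft_force: [-0.6, -0.3, 2.0]
grip_width: 0.0001
```

Call:
{"method": "jog_arm", "body": {
  "rows": [
    {"hand": 0,"dx": 0,"dy": 0.04,"dz": 0,"ax": 0,"ay": 0,"az": 0},
    {"hand": 0,"dx": 0,"dy": 0.04,"dz": 0,"ax": 0,"ay": 0,"az": 0},
    {"hand": 0,"dx": 0,"dy": 0,"dz": 0,"ax": 0,"ay": 0,"az": 0},
    {"hand": 0,"dx": 0,"dy": 0,"dz": 0,"ax": 0,"ay": 0,"az": 0},
    {"hand": 0,"dx": 0,"dy": 0.0,"dz": 0,"ax": 0,"ay": 0,"az": 0}
  ]
}}

```text
time_s: 19.0
position: [0.587, -0.3181, 0.1345]
tool_rot: [[-0.027, -0.0, 1.0], [-1.0, -0.0, -0.027], [0.0, -1.0, -0.0]]
ft_force: [-1.1, -0.4, 3.0]
grip_width: 0.0001
```

Call:
{"method": "jog_arm", "body": {
  "rows": [
    {"hand": 0,"dx": 0,"dy": -2,"dz": 0,"ax": 0,"ay": 0,"az": 0},
    {"hand": 0,"dx": -0.2,"dy": 0,"dz": -4,"ax": 0,"ay": 0,"az": 0},
    {"hand": 0,"dx": -0.2,"dy": 0,"dz": -4,"ax": 0,"ay": 0,"az": 0},
    {"hand": 0,"dx": -0.2,"dy": 0,"dz": -3.7,"ax": 0,"ay": 0,"az": 0},
    {"hand": 0,"dx": 0,"dy": 1.0,"dz": 0,"ax": 0,"ay": 0,"az": 0}
  ]
}}

```text
time_s: 19.42
position: [0.4659, -0.3079, 0.1456]
tool_rot: [[-0.029, -0.001, 1.0], [-1.0, 0.0, -0.029], [-0.0, -1.0, -0.001]]
ft_force: [2.0, -1.6, 0.9]
grip_width: 0.0
```

Call:
{"method": "jog_arm", "body": {
  "rows": [
    {"hand": 0,"dx": 0,"dy": 0,"dz": 0,"ax": 0,"ay": 0,"az": 0},
    {"hand": 0,"dx": 0,"dy": 0.1,"dz": 0,"ax": 0,"ay": 0,"az": 0},
    {"hand": 0,"dx": 0,"dy": 0.1,"dz": 0,"ax": 0,"ay": 0,"az": 0},
    {"hand": 0,"dx": 0,"dy": 0.1,"dz": 0,"ax": 0,"ay": 0,"az": 0},
    {"hand": 0,"dx": 0,"dy": 0,"dz": 0,"ax": 0,"ay": 0,"az": 0}
  ]
}}

```text
time_s: 19.83
position: [0.4709, -0.3088, 0.1411]
tool_rot: [[-0.026, -0.0, 1.0], [-1.0, 0.0, -0.026], [-0.0, -1.0, -0.0]]
ft_force: [-0.1, -0.1, -0.6]
grip_width: -0.0003
```

Call:
{"method": "jog_arm", "body": {
  "rows": [
    {"hand": 0,"dx": 0,"dy": 0.05,"dz": 0,"ax": 0,"ay": 0,"az": 0},
    {"hand": 0,"dx": 0,"dy": 0.05,"dz": 0,"ax": 0,"ay": 0,"az": 0},
    {"hand": 0,"dx": 0,"dy": 0.05,"dz": 0,"ax": 0,"ay": 0,"az": 0},
    {"hand": 0,"dx": 0,"dy": 0,"dz": 0,"ax": 0,"ay": 0,"az": 0},
    {"hand": 0,"dx": 0,"dy": 0,"dz": 0,"ax": 0,"ay": 0,"az": 0}
  ]
}}

```text
time_s: 20.25
position: [0.4703, -0.3089, 0.14]
tool_rot: [[-0.027, -0.0, 1.0], [-1.0, 0.0, -0.027], [-0.0, -1.0, -0.0]]
ft_force: [0.9, -0.5, 0.3]
grip_width: 0.0002
```

Call:
{"method": "jog_arm", "body": {
  "rows": [
    {"hand": 0,"dx": 0,"dy": 0.05,"dz": 0,"ax": 0,"ay": 0,"az": 0},
    {"hand": 0,"dx": 0,"dy": 0.05,"dz": 0,"ax": 0,"ay": 0,"az": 0},
    {"hand": 0,"dx": 0,"dy": 0.05,"dz": 0,"ax": 0,"ay": 0,"az": 0},
    {"hand": 0,"dx": 0,"dy": 0,"dz": 0,"ax": 0,"ay": 0,"az": 0},
    {"hand": 0,"dx": 0,"dy": 0,"dz": 0,"ax": 0,"ay": 0,"az": 0}
  ]
}}

```text
time_s: 20.67
position: [0.4704, -0.309, 0.1388]
tool_rot: [[-0.027, 0.001, 1.0], [-1.0, -0.001, -0.027], [0.001, -1.0, 0.001]]
ft_force: [-0.5, -0.4, 4.8]
grip_width: 0.0002
```

Call:
{"method": "jog_arm", "body": {
  "rows": [
    {"hand": 0,"dx": 0,"dy": 0.05,"dz": 0,"ax": 0,"ay": 0,"az": 0},
    {"hand": 0,"dx": 0,"dy": 0.05,"dz": 0,"ax": 0,"ay": 0,"az": 0},
    {"hand": 0,"dx": 0,"dy": 0,"dz": 0,"ax": 0,"ay": 0,"az": 0},
    {"hand": 0,"dx": 0,"dy": 0,"dz": 0,"ax": 0,"ay": 0,"az": 0},
    {"hand": 0,"dx": 0,"dy": 0,"dz": 0,"ax": 0,"ay": 0,"az": 0}
  ]
}}

```text
time_s: 21.08
position: [0.4706, -0.309, 0.1377]
tool_rot: [[-0.027, 0.001, 1.0], [-1.0, -0.001, -0.027], [0.001, -1.0, 0.001]]
ft_force: [1.7, 0.6, 5.1]
grip_width: -0.0001
```

Call:
{"method": "jog_arm", "body": {
  "rows": [
    {"hand": 0,"dx": 0,"dy": 0.04,"dz": 0,"ax": 0,"ay": 0,"az": 0},
    {"hand": 0,"dx": 0,"dy": 0.03,"dz": 0,"ax": 0,"ay": 0,"az": 0},
    {"hand": 0,"dx": 0,"dy": 0,"dz": 0,"ax": 0,"ay": 0,"az": 0},
    {"hand": 0,"dx": 0,"dy": 0,"dz": 0,"ax": 0,"ay": 0,"az": 0},
    {"hand": 0,"dx": 0,"dy": 0,"dz": 0,"ax": 0,"ay": 0,"az": 0}
  ]
}}

```text
time_s: 21.5
position: [0.4706, -0.3091, 0.1371]
tool_rot: [[-0.027, 0.001, 1.0], [-1.0, -0.001, -0.027], [0.001, -1.0, 0.001]]
ft_force: [2.2, -0.3, 5.0]
grip_width: 0.0003
```

```bash
python3 - <<'E'
from h import *
s=status.observe(); print(s['position'],s['ft_force'],s['wrist_torque'])
E
```

```text
[ 0.47061775 -0.30908626  0.13709994] [ 2.23521866 -0.25225893  5.00068371] [ 0.03137233 -0.42368864  0.03150265]
```

Call:
{"method": "jog_arm", "body": {
  "rows": [
    {"hand": 0,"dx": 0,"dy": -2,"dz": 0,"ax": 0,"ay": 0,"az": 0},
    {"hand": 0,"dx": -2.7,"dy": 0,"dz": 2.6,"ax": 0,"ay": 0,"az": 0},
    {"hand": 0,"dx": -2.7,"dy": 0,"dz": 2.6,"ax": 0,"ay": 0,"az": 0},
    {"hand": 0,"dx": 0,"dy": 0.6,"dz": 0,"ax": 0,"ay": 0,"az": 0},
    {"hand": 0,"dx": 0,"dy": 0.6,"dz": 0,"ax": 0,"ay": 0,"az": 0}
  ]
}}

```text
time_s: 21.92
position: [0.524, -0.255, 0.1438]
tool_rot: [[-0.024, -0.001, 1.0], [-1.0, 0.001, -0.024], [-0.001, -1.0, -0.001]]
ft_force: [0.2, -0.6, -1.1]
grip_width: 0.0001
```

Call:
{"method": "jog_arm", "body": {
  "rows": [
    {"hand": 0,"dx": 0,"dy": 0.1,"dz": 0,"ax": 0,"ay": 0,"az": 0},
    {"hand": 0,"dx": 0,"dy": 0.1,"dz": 0,"ax": 0,"ay": 0,"az": 0},
    {"hand": 0,"dx": 0,"dy": 0.1,"dz": 0,"ax": 0,"ay": 0,"az": 0},
    {"hand": 0,"dx": 0,"dy": 0.1,"dz": 0,"ax": 0,"ay": 0,"az": 0},
    {"hand": 0,"dx": 0,"dy": 0,"dz": 0,"ax": 0,"ay": 0,"az": 0}
  ]
}}

```text
time_s: 22.33
position: [0.5233, -0.2568, 0.1407]
tool_rot: [[-0.028, -0.0, 1.0], [-1.0, 0.0, -0.028], [-0.0, -1.0, -0.0]]
ft_force: [-0.1, 0.2, 0.2]
grip_width: -0.0004
```

Call:
{"method": "jog_arm", "body": {
  "rows": [
    {"hand": 0,"dx": 0,"dy": 0.05,"dz": 0,"ax": 0,"ay": 0,"az": 0},
    {"hand": 0,"dx": 0,"dy": 0.05,"dz": 0,"ax": 0,"ay": 0,"az": 0},
    {"hand": 0,"dx": 0,"dy": 0.05,"dz": 0,"ax": 0,"ay": 0,"az": 0},
    {"hand": 0,"dx": 0,"dy": 0.05,"dz": 0,"ax": 0,"ay": 0,"az": 0},
    {"hand": 0,"dx": 0,"dy": 0,"dz": 0,"ax": 0,"ay": 0,"az": 0}
  ]
}}

```text
time_s: 22.75
position: [0.5237, -0.2563, 0.1387]
tool_rot: [[-0.027, -0.0, 1.0], [-1.0, 0.0, -0.027], [-0.0, -1.0, -0.0]]
ft_force: [0.2, -0.1, 0.1]
grip_width: 0.0003
```

Call:
{"method": "jog_arm", "body": {
  "rows": [
    {"hand": 0,"dx": 0,"dy": 0.04,"dz": 0,"ax": 0,"ay": 0,"az": 0},
    {"hand": 0,"dx": 0,"dy": 0.04,"dz": 0,"ax": 0,"ay": 0,"az": 0},
    {"hand": 0,"dx": 0,"dy": 0,"dz": 0,"ax": 0,"ay": 0,"az": 0},
    {"hand": 0,"dx": 0,"dy": 0,"dz": 0,"ax": 0,"ay": 0,"az": 0},
    {"hand": 0,"dx": 0,"dy": 0,"dz": 0,"ax": 0,"ay": 0,"az": 0}
  ]
}}

```text
time_s: 23.17
position: [0.5237, -0.2563, 0.138]
tool_rot: [[-0.027, 0.0, 1.0], [-1.0, -0.0, -0.027], [0.0, -1.0, 0.0]]
ft_force: [-0.2, -0.1, 1.2]
grip_width: -0.0001
```

Call:
{"method": "jog_arm", "body": {
  "rows": [
    {"hand": 0,"dx": 0,"dy": 0.04,"dz": 0,"ax": 0,"ay": 0,"az": 0},
    {"hand": 0,"dx": 0,"dy": 0.04,"dz": 0,"ax": 0,"ay": 0,"az": 0},
    {"hand": 0,"dx": 0,"dy": 0,"dz": 0,"ax": 0,"ay": 0,"az": 0},
    {"hand": 0,"dx": 0,"dy": 0,"dz": 0,"ax": 0,"ay": 0,"az": 0},
    {"hand": 0,"dx": 0,"dy": 0,"dz": 0,"ax": 0,"ay": 0,"az": 0}
  ]
}}

```text
time_s: 23.58
position: [0.5237, -0.2563, 0.1372]
tool_rot: [[-0.027, 0.0, 1.0], [-1.0, 0.0, -0.027], [-0.0, -1.0, 0.0]]
ft_force: [0.2, 0.0, 0.2]
grip_width: -0.0001
```

Call:
{"method": "jog_arm", "body": {
  "rows": [
    {"hand": 0,"dx": 0,"dy": -2,"dz": 0,"ax": 0,"ay": 0,"az": 0},
    {"hand": 0,"dx": 3.9,"dy": 0,"dz": 0.4,"ax": 0,"ay": 0,"az": 0},
    {"hand": 0,"dx": 3.9,"dy": 0,"dz": 0.4,"ax": 0,"ay": 0,"az": 0},
    {"hand": 0,"dx": 3.8,"dy": 0.6,"dz": 0.4,"ax": 0,"ay": 0,"az": 0},
    {"hand": 0,"dx": 0,"dy": 0.6,"dz": 0,"ax": 0,"ay": 0,"az": 0}
  ]
}}

```text
time_s: 24.0
position: [0.5321, -0.3789, 0.1446]
tool_rot: [[-0.032, 0.001, 1.0], [-0.999, -0.003, -0.032], [0.003, -1.0, 0.001]]
ft_force: [-0.0, 1.1, -1.4]
grip_width: 0.0001
```

Call:
{"method": "jog_arm", "body": {
  "rows": [
    {"hand": 0,"dx": 0,"dy": 0.1,"dz": 0,"ax": 0,"ay": 0,"az": 0},
    {"hand": 0,"dx": 0,"dy": 0.1,"dz": 0,"ax": 0,"ay": 0,"az": 0},
    {"hand": 0,"dx": 0,"dy": 0.1,"dz": 0,"ax": 0,"ay": 0,"az": 0},
    {"hand": 0,"dx": 0,"dy": 0.1,"dz": 0,"ax": 0,"ay": 0,"az": 0},
    {"hand": 0,"dx": 0,"dy": 0.1,"dz": 0,"ax": 0,"ay": 0,"az": 0}
  ]
}}

```text
time_s: 24.42
position: [0.5329, -0.3718, 0.1408]
tool_rot: [[-0.026, 0.001, 1.0], [-1.0, -0.001, -0.026], [0.0, -1.0, 0.001]]
ft_force: [0.2, -0.4, -0.0]
grip_width: -0.0001
```

Call:
{"method": "jog_arm", "body": {
  "rows": [
    {"hand": 0,"dx": 0,"dy": 0.04,"dz": 0,"ax": 0,"ay": 0,"az": 0},
    {"hand": 0,"dx": 0,"dy": 0.04,"dz": 0,"ax": 0,"ay": 0,"az": 0},
    {"hand": 0,"dx": 0,"dy": 0,"dz": 0,"ax": 0,"ay": 0,"az": 0},
    {"hand": 0,"dx": 0,"dy": 0,"dz": 0,"ax": 0,"ay": 0,"az": 0},
    {"hand": 0,"dx": 0,"dy": 0,"dz": 0,"ax": 0,"ay": 0,"az": 0}
  ]
}}

```text
time_s: 24.83
position: [0.5326, -0.3726, 0.1395]
tool_rot: [[-0.027, 0.0, 1.0], [-1.0, -0.0, -0.027], [0.0, -1.0, 0.0]]
ft_force: [-0.5, -0.7, 0.7]
grip_width: -0.0
```

Call:
{"method": "jog_arm", "body": {
  "rows": [
    {"hand": 0,"dx": 0,"dy": 0.04,"dz": 0,"ax": 0,"ay": 0,"az": 0},
    {"hand": 0,"dx": 0,"dy": 0.04,"dz": 0,"ax": 0,"ay": 0,"az": 0},
    {"hand": 0,"dx": 0,"dy": 0,"dz": 0,"ax": 0,"ay": 0,"az": 0},
    {"hand": 0,"dx": 0,"dy": 0,"dz": 0,"ax": 0,"ay": 0,"az": 0},
    {"hand": 0,"dx": 0,"dy": 0,"dz": 0,"ax": 0,"ay": 0,"az": 0}
  ]
}}

```text
time_s: 25.25
position: [0.5325, -0.3726, 0.1386]
tool_rot: [[-0.027, -0.0, 1.0], [-1.0, -0.0, -0.027], [0.0, -1.0, -0.0]]
ft_force: [0.4, -0.3, 0.2]
grip_width: -0.0001
```

Call:
{"method": "jog_arm", "body": {
  "rows": [
    {"hand": 0,"dx": 0,"dy": 0.04,"dz": 0,"ax": 0,"ay": 0,"az": 0},
    {"hand": 0,"dx": 0,"dy": 0.04,"dz": 0,"ax": 0,"ay": 0,"az": 0},
    {"hand": 0,"dx": 0,"dy": 0,"dz": 0,"ax": 0,"ay": 0,"az": 0},
    {"hand": 0,"dx": 0,"dy": 0,"dz": 0,"ax": 0,"ay": 0,"az": 0},
    {"hand": 0,"dx": 0,"dy": 0,"dz": 0,"ax": 0,"ay": 0,"az": 0}
  ]
}}

```text
time_s: 25.67
position: [0.5325, -0.3726, 0.1378]
tool_rot: [[-0.027, -0.0, 1.0], [-1.0, 0.0, -0.027], [-0.0, -1.0, -0.0]]
ft_force: [-0.3, 0.1, 0.4]
grip_width: 0.0004
```

Call:
{"method": "jog_arm", "body": {
  "rows": [
    {"hand": 0,"dx": 0,"dy": 0.04,"dz": 0,"ax": 0,"ay": 0,"az": 0},
    {"hand": 0,"dx": 0,"dy": 0.04,"dz": 0,"ax": 0,"ay": 0,"az": 0},
    {"hand": 0,"dx": 0,"dy": 0,"dz": 0,"ax": 0,"ay": 0,"az": 0},
    {"hand": 0,"dx": 0,"dy": 0,"dz": 0,"ax": 0,"ay": 0,"az": 0},
    {"hand": 0,"dx": 0,"dy": 0,"dz": 0,"ax": 0,"ay": 0,"az": 0}
  ]
}}

```text
time_s: 26.08
position: [0.5326, -0.3727, 0.1373]
tool_rot: [[-0.027, 0.0, 1.0], [-1.0, -0.001, -0.027], [0.001, -1.0, 0.0]]
ft_force: [0.1, -0.6, 4.8]
grip_width: -0.0003
```

Call:
{"method": "jog_arm", "body": {
  "rows": [
    {"hand": 0,"dx": 0,"dy": 0.04,"dz": 0,"ax": 0,"ay": 0,"az": 0},
    {"hand": 0,"dx": 0,"dy": 0.03,"dz": 0,"ax": 0,"ay": 0,"az": 0},
    {"hand": 0,"dx": 0,"dy": 0,"dz": 0,"ax": 0,"ay": 0,"az": 0},
    {"hand": 0,"dx": 0,"dy": 0,"dz": 0,"ax": 0,"ay": 0,"az": 0},
    {"hand": 0,"dx": 0,"dy": 0,"dz": 0,"ax": 0,"ay": 0,"az": 0}
  ]
}}

```text
time_s: 26.5
position: [0.5326, -0.3726, 0.1364]
tool_rot: [[-0.027, 0.0, 1.0], [-1.0, -0.0, -0.027], [0.0, -1.0, 0.0]]
ft_force: [-0.5, -0.2, 5.2]
grip_width: 0.0001
```

```bash
python3 -c "
from h import *
both('15')"
```

```text
26.5 [ 0.5326 -0.3726  0.1364] [-0.5 -0.2  5.2]
```

View pics/c15.png

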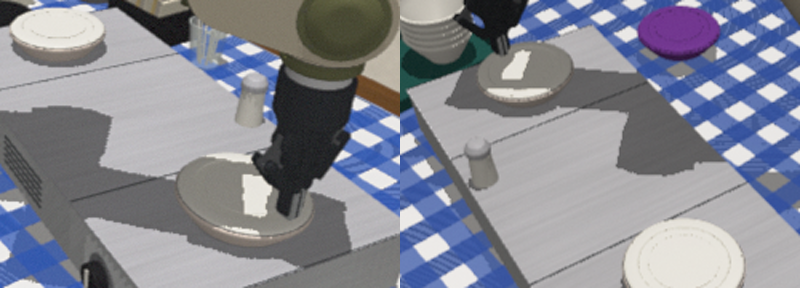

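Call:
{"method": "jog_arm", "body": {
  "rows": [
    {"hand": 0,"dx": 0,"dy": -2,"dz": 0,"ax": 0,"ay": 0,"az": 0},
    {"hand": 0,"dx": -2.8,"dy": 0,"dz": 2.65,"ax": 0,"ay": 0,"az": 0},
    {"hand": 0,"dx": -2.8,"dy": 0,"dz": 2.65,"ax": 0,"ay": 0,"az": 0},
    {"hand": 0,"dx": 0,"dy": 0.6,"dz": 0,"ax": 0,"ay": 0,"az": 0},
    {"hand": 0,"dx": 0,"dy": 0.6,"dz": 0,"ax": 0,"ay": 0,"az": 0}
  ]
}}

```text
time_s: 27.02
position: [0.588, -0.3163, 0.1434]
tool_rot: [[-0.024, -0.0, 1.0], [-1.0, 0.0, -0.024], [-0.0, -1.0, -0.001]]
ft_force: [-0.4, 0.0, -0.4]
grip_width: 0.0002
```

Call:
{"method": "jog_arm", "body": {
  "rows": [
    {"hand": 0,"dx": 0,"dy": 0.2,"dz": 0,"ax": 0,"ay": 0,"az": 0},
    {"hand": 0,"dx": 0,"dy": 0.1,"dz": 0,"ax": 0,"ay": 0,"az": 0},
    {"hand": 0,"dx": 0,"dy": 0.1,"dz": 0,"ax": 0,"ay": 0,"az": 0},
    {"hand": 0,"dx": 0,"dy": 0.1,"dz": 0,"ax": 0,"ay": 0,"az": 0},
    {"hand": 0,"dx": 0,"dy": 0,"dz": 0,"ax": 0,"ay": 0,"az": 0}
  ]
}}

```text
time_s: 27.43
position: [0.5866, -0.3186, 0.1393]
tool_rot: [[-0.028, -0.0, 1.0], [-1.0, 0.0, -0.028], [-0.0, -1.0, -0.0]]
ft_force: [-0.1, 1.1, 0.0]
grip_width: -0.0001
```

Call:
{"method": "jog_arm", "body": {
  "rows": [
    {"hand": 0,"dx": 0,"dy": 0.08,"dz": 0,"ax": 0,"ay": 0,"az": 0},
    {"hand": 0,"dx": 0,"dy": 0.04,"dz": 0,"ax": 0,"ay": 0,"az": 0},
    {"hand": 0,"dx": 0,"dy": 0,"dz": 0,"ax": 0,"ay": 0,"az": 0},
    {"hand": 0,"dx": 0,"dy": 0,"dz": 0,"ax": 0,"ay": 0,"az": 0},
    {"hand": 0,"dx": 0,"dy": 0,"dz": 0,"ax": 0,"ay": 0,"az": 0}
  ]
}}

```text
time_s: 27.85
position: [0.5871, -0.3181, 0.1382]
tool_rot: [[-0.027, 0.0, 1.0], [-1.0, -0.0, -0.027], [0.0, -1.0, 0.0]]
ft_force: [0.5, 0.1, -0.2]
grip_width: 0.0003
```

Call:
{"method": "jog_arm", "body": {
  "rows": [
    {"hand": 0,"dx": 0,"dy": 0.03,"dz": 0,"ax": 0,"ay": 0,"az": 0},
    {"hand": 0,"dx": 0,"dy": 0.02,"dz": 0,"ax": 0,"ay": 0,"az": 0},
    {"hand": 0,"dx": 0,"dy": 0,"dz": 0,"ax": 0,"ay": 0,"az": 0},
    {"hand": 0,"dx": 0,"dy": 0,"dz": 0,"ax": 0,"ay": 0,"az": 0},
    {"hand": 0,"dx": 0,"dy": 0,"dz": 0,"ax": 0,"ay": 0,"az": 0}
  ]
}}

```text
time_s: 28.27
position: [0.587, -0.318, 0.1376]
tool_rot: [[-0.027, 0.0, 1.0], [-1.0, 0.0, -0.027], [-0.0, -1.0, 0.0]]
ft_force: [0.6, 1.3, 0.0]
grip_width: -0.0004
```

Call:
{"method": "jog_arm", "body": {
  "rows": [
    {"hand": 0,"dx": 0,"dy": 0.03,"dz": 0,"ax": 0,"ay": 0,"az": 0},
    {"hand": 0,"dx": 0,"dy": 0.02,"dz": 0,"ax": 0,"ay": 0,"az": 0},
    {"hand": 0,"dx": 0,"dy": 0,"dz": 0,"ax": 0,"ay": 0,"az": 0},
    {"hand": 0,"dx": 0,"dy": 0,"dz": 0,"ax": 0,"ay": 0,"az": 0},
    {"hand": 0,"dx": 0,"dy": 0,"dz": 0,"ax": 0,"ay": 0,"az": 0}
  ]
}}

```text
time_s: 28.68
position: [0.5871, -0.318, 0.1371]
tool_rot: [[-0.027, 0.0, 1.0], [-1.0, -0.0, -0.027], [0.0, -1.0, 0.0]]
ft_force: [-0.2, -0.1, 0.4]
grip_width: 0.0002
```

Call:
{"method": "jog_arm", "body": {
  "rows": [
    {"hand": 0,"dx": 0,"dy": 0.03,"dz": 0,"ax": 0,"ay": 0,"az": 0},
    {"hand": 0,"dx": 0,"dy": 0.02,"dz": 0,"ax": 0,"ay": 0,"az": 0},
    {"hand": 0,"dx": 0,"dy": 0,"dz": 0,"ax": 0,"ay": 0,"az": 0},
    {"hand": 0,"dx": 0,"dy": 0,"dz": 0,"ax": 0,"ay": 0,"az": 0},
    {"hand": 0,"dx": 0,"dy": 0,"dz": 0,"ax": 0,"ay": 0,"az": 0}
  ]
}}

```text
time_s: 29.1
position: [0.5871, -0.3181, 0.1368]
tool_rot: [[-0.027, 0.0, 1.0], [-1.0, -0.0, -0.027], [0.0, -1.0, 0.0]]
ft_force: [-0.5, -0.1, 1.9]
grip_width: 0.0002
```

Call:
{"method": "jog_arm", "body": {
  "rows": [
    {"hand": 0,"dx": 0,"dy": 0.03,"dz": 0,"ax": 0,"ay": 0,"az": 0},
    {"hand": 0,"dx": 0,"dy": 0.01,"dz": 0,"ax": 0,"ay": 0,"az": 0},
    {"hand": 0,"dx": 0,"dy": 0,"dz": 0,"ax": 0,"ay": 0,"az": 0},
    {"hand": 0,"dx": 0,"dy": 0,"dz": 0,"ax": 0,"ay": 0,"az": 0},
    {"hand": 0,"dx": 0,"dy": 0,"dz": 0,"ax": 0,"ay": 0,"az": 0}
  ]
}}

```text
time_s: 29.52
position: [0.587, -0.3181, 0.1363]
tool_rot: [[-0.027, -0.0, 1.0], [-1.0, -0.0, -0.027], [0.0, -1.0, 0.0]]
ft_force: [-0.9, -1.8, 2.2]
grip_width: -0.0002
```

The four-edge probes agree: lid contact at TCP z of about 0.1369 (+x), 0.1371 (-x) and 0.1364–0.1376 (-y), and pressed to 0.1372 (+y). That puts it within about 1° of level. I'll retreat and do a visual check.

Call:
{"method": "jog_arm", "body": {
  "rows": [
    {"hand": 0,"dx": 0,"dy": -3,"dz": 0,"ax": 0,"ay": 0,"az": 0},
    {"hand": 0,"dx": -1,"dy": -4,"dz": -2,"ax": 0,"ay": 0,"az": 0},
    {"hand": 0,"dx": -4,"dy": -2,"dz": -3,"ax": 0,"ay": 0,"az": 0},
    {"hand": 0,"dx": -4,"dy": 0,"dz": -3,"ax": 0,"ay": 0,"az": 0},
    {"hand": 0,"dx": -4,"dy": 0,"dz": 0,"ax": 0,"ay": 0,"az": 0}
  ]
}}

```text
time_s: 29.93
position: [0.5207, -0.2025, 0.2189]
tool_rot: [[-0.03, 0.0, 1.0], [-1.0, -0.001, -0.03], [0.001, -1.0, 0.0]]
ft_force: [1.4, -0.5, 0.3]
grip_width: -0.0
```

Call:
{"method": "jog_arm", "body": {
  "rows": [
    {"hand": 0,"dx": -4,"dy": 0,"dz": 0,"ax": 0,"ay": 0,"az": 0},
    {"hand": 0,"dx": -4,"dy": 0,"dz": 0,"ax": 0,"ay": 0,"az": 0},
    {"hand": 0,"dx": 0,"dy": 0,"dz": 0,"ax": 0,"ay": 0,"az": 0},
    {"hand": 0,"dx": 0,"dy": 0,"dz": 0,"ax": 0,"ay": 0,"az": 0},
    {"hand": 0,"dx": 0,"dy": 0,"dz": 0,"ax": 0,"ay": 0,"az": 0}
  ]
}}

```text
time_s: 30.35
position: [0.526, -0.1232, 0.2179]
tool_rot: [[-0.027, -0.0, 1.0], [-1.0, -0.0, -0.027], [0.0, -1.0, -0.0]]
ft_force: [0.5, -0.1, 0.0]
grip_width: -0.0001
```

```bash
python3 -c "
from h import *
both('16')
for n in 'sd':
    a=cv2.imread(f'pics/{n}0.png');b=cv2.imread(f'pics/{n}16.png')
im=cv2.imread('pics/d16.png');b=cv2.imread('pics/s16.png')
cv2.imwrite('pics/e16.png',np.hstack([cv2.resize(im[280:370,390:520],None,fx=3,fy=3,interpolation=2),cv2.resize(b[150:240,130:260],None,fx=3,fy=3,interpolation=2)]))
"; python3 t9.py 16 "(205,177)" "(450,305)"
```

```text
30.35 [ 0.526  -0.1232  0.2179] [ 0.5 -0.1  0. ]
nbr tilt 1.71 high-side dir az -11.8 offs [-0.05  0.1  -0.46  0.52] rms 0.76
bowl tilt 1.63 high-side dir az 119.6 offs [-0.44  0.68 -0.35  0.52] rms 1.33
scene tilt 5.03 high-side dir az 34.9 offs [-0.59  0.81] rms 1.25
side tilt 1.02 high-side dir az 160.2 offs [-0.52  0.43] rms 0.42
nbr tilt 3.58 high-side dir az -15.5 offs [ 0.23 -0.9  -0.21 -0.11] rms 1.64
bowl tilt 3.18 high-side dir az 151.0 offs [-1.03  0.15  0.52 -0.32] rms 1.98
scene tilt 6.51 high-side dir az 42.2 offs [-1.17  0.18] rms 1.56
side tilt 2.65 high-side dir az -163.7 offs [-0.12 -0.61] rms 0.84
```

View pics/c16.png

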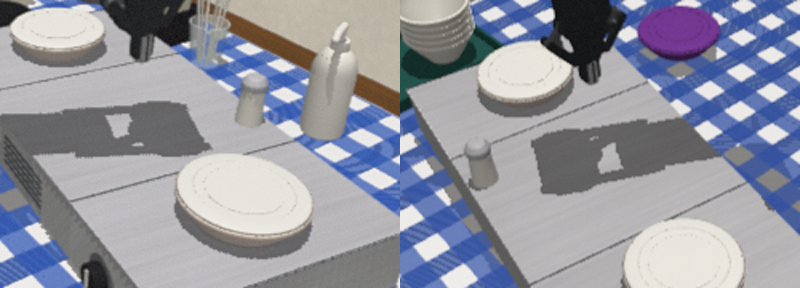

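View pics/e16.png

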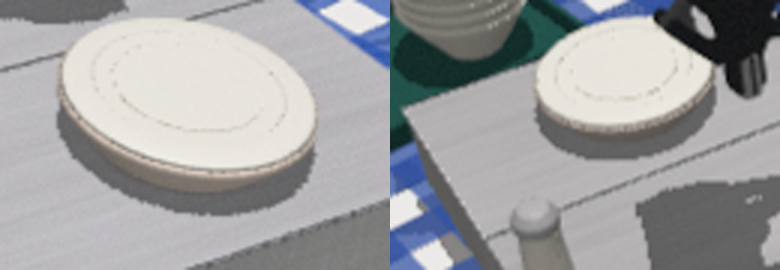

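I'll do one more gentle touch at the +y edge, since I pressed the opposite edge after it.

Call:
{"method": "jog_arm", "body": {
  "rows": [
    {"hand": 0,"dx": 3.4,"dy": 0,"dz": 0.05,"ax": 0,"ay": 0,"az": 0},
    {"hand": 0,"dx": 3.4,"dy": 1,"dz": 0.05,"ax": 0,"ay": 0,"az": 0},
    {"hand": 0,"dx": 3.4,"dy": 2,"dz": 0.05,"ax": 0,"ay": 0,"az": 0},
    {"hand": 0,"dx": 3.1,"dy": 2.5,"dz": 0,"ax": 0,"ay": 0,"az": 0},
    {"hand": 0,"dx": 0,"dy": 1,"dz": 0,"ax": 0,"ay": 0,"az": 0}
  ]
}}

```text
time_s: 30.87
position: [0.5222, -0.2617, 0.1494]
tool_rot: [[-0.033, -0.003, 0.999], [-0.999, 0.001, -0.033], [-0.001, -1.0, -0.003]]
ft_force: [-1.1, -0.8, -0.6]
grip_width: 0.0001
```

Call:
{"method": "jog_arm", "body": {
  "rows": [
    {"hand": 0,"dx": 0,"dy": 0.6,"dz": 0,"ax": 0,"ay": 0,"az": 0},
    {"hand": 0,"dx": 0,"dy": 0.4,"dz": 0,"ax": 0,"ay": 0,"az": 0},
    {"hand": 0,"dx": 0,"dy": 0.2,"dz": 0,"ax": 0,"ay": 0,"az": 0},
    {"hand": 0,"dx": 0,"dy": 0,"dz": 0,"ax": 0,"ay": 0,"az": 0},
    {"hand": 0,"dx": 0,"dy": 0,"dz": 0,"ax": 0,"ay": 0,"az": 0}
  ]
}}

```text
time_s: 31.28
position: [0.5242, -0.2554, 0.142]
tool_rot: [[-0.026, 0.001, 1.0], [-1.0, -0.001, -0.026], [0.001, -1.0, 0.001]]
ft_force: [-0.5, 0.1, 0.8]
grip_width: 0.0001
```

Call:
{"method": "jog_arm", "body": {
  "rows": [
    {"hand": 0,"dx": 0,"dy": 0.1,"dz": 0,"ax": 0,"ay": 0,"az": 0},
    {"hand": 0,"dx": 0,"dy": 0.1,"dz": 0,"ax": 0,"ay": 0,"az": 0},
    {"hand": 0,"dx": 0,"dy": 0.05,"dz": 0,"ax": 0,"ay": 0,"az": 0},
    {"hand": 0,"dx": 0,"dy": 0,"dz": 0,"ax": 0,"ay": 0,"az": 0},
    {"hand": 0,"dx": 0,"dy": 0,"dz": 0,"ax": 0,"ay": 0,"az": 0}
  ]
}}

```text
time_s: 31.7
position: [0.5238, -0.2559, 0.1386]
tool_rot: [[-0.027, 0.0, 1.0], [-1.0, -0.0, -0.027], [0.0, -1.0, 0.0]]
ft_force: [-0.5, -0.5, 0.5]
grip_width: -0.0
```

Call:
{"method": "jog_arm", "body": {
  "rows": [
    {"hand": 0,"dx": 0,"dy": 0.04,"dz": 0,"ax": 0,"ay": 0,"az": 0},
    {"hand": 0,"dx": 0,"dy": 0.03,"dz": 0,"ax": 0,"ay": 0,"az": 0},
    {"hand": 0,"dx": 0,"dy": 0,"dz": 0,"ax": 0,"ay": 0,"az": 0},
    {"hand": 0,"dx": 0,"dy": 0,"dz": 0,"ax": 0,"ay": 0,"az": 0},
    {"hand": 0,"dx": 0,"dy": 0,"dz": 0,"ax": 0,"ay": 0,"az": 0}
  ]
}}

```text
time_s: 32.12
position: [0.5238, -0.256, 0.1378]
tool_rot: [[-0.027, 0.0, 1.0], [-1.0, -0.0, -0.027], [0.0, -1.0, 0.0]]
ft_force: [-0.2, -0.0, -0.5]
grip_width: 0.0
```

Call:
{"method": "jog_arm", "body": {
  "rows": [
    {"hand": 0,"dx": 0,"dy": 0.04,"dz": 0,"ax": 0,"ay": 0,"az": 0},
    {"hand": 0,"dx": 0,"dy": 0.03,"dz": 0,"ax": 0,"ay": 0,"az": 0},
    {"hand": 0,"dx": 0,"dy": 0,"dz": 0,"ax": 0,"ay": 0,"az": 0},
    {"hand": 0,"dx": 0,"dy": 0,"dz": 0,"ax": 0,"ay": 0,"az": 0},
    {"hand": 0,"dx": 0,"dy": 0,"dz": 0,"ax": 0,"ay": 0,"az": 0}
  ]
}}

```text
time_s: 32.53
position: [0.5239, -0.256, 0.1373]
tool_rot: [[-0.027, 0.0, 1.0], [-1.0, -0.0, -0.027], [0.0, -1.0, 0.0]]
ft_force: [0.3, -0.1, 2.2]
grip_width: -0.0
```

Call:
{"method": "jog_arm", "body": {
  "rows": [
    {"hand": 0,"dx": 0,"dy": -3,"dz": 0,"ax": 0,"ay": 0,"az": 0},
    {"hand": 0,"dx": -2,"dy": -4,"dz": 0,"ax": 0,"ay": 0,"az": 0},
    {"hand": 0,"dx": -4,"dy": -3,"dz": 0,"ax": 0,"ay": 0,"az": 0},
    {"hand": 0,"dx": -4,"dy": 0,"dz": 0,"ax": 0,"ay": 0,"az": 0},
    {"hand": 0,"dx": -4,"dy": 0,"dz": 0,"ax": 0,"ay": 0,"az": 0}
  ]
}}

```text
time_s: 32.95
position: [0.5275, -0.1232, 0.2308]
tool_rot: [[-0.028, 0.003, 1.0], [-1.0, -0.001, -0.028], [0.001, -1.0, 0.003]]
ft_force: [0.1, 0.2, -0.2]
grip_width: 0.0
```

Call:
{"method": "jog_arm", "body": {
  "rows": [
    {"hand": 0,"dx": -4,"dy": 0,"dz": 0,"ax": 0,"ay": 0,"az": 0},
    {"hand": 0,"dx": -4,"dy": 0,"dz": 0,"ax": 0,"ay": 0,"az": 0},
    {"hand": 0,"dx": -4,"dy": 0,"dz": 0,"ax": 0,"ay": 0,"az": 0},
    {"hand": 0,"dx": 0,"dy": 0,"dz": 0,"ax": 0,"ay": 0,"az": 0},
    {"hand": 0,"dx": 0,"dy": 0,"dz": 0,"ax": 0,"ay": 0,"az": 0}
  ]
}}

```text
time_s: 33.37
position: [0.5304, -0.0023, 0.2293]
tool_rot: [[-0.023, -0.0, 1.0], [-1.0, -0.0, -0.023], [0.0, -1.0, -0.0]]
ft_force: [-0.4, -0.3, 0.8]
grip_width: -0.0001
```

```bash
python3 -c "
from h import *
both('17')
"; python3 t9.py 17 "(205,177)" "(450,305)"
```

```text
33.3667 [ 0.5304 -0.0023  0.2293] [-0.4 -0.3  0.8]
nbr tilt 1.71 high-side dir az -11.8 offs [-0.05  0.1  -0.46  0.52] rms 0.76
bowl tilt 1.56 high-side dir az 129.9 offs [-0.21  0.62 -0.3   0.53] rms 0.66
scene tilt 3.15 high-side dir az 80.0 offs [-0.17  0.52] rms 0.51
side tilt 1.12 high-side dir az 167.3 offs [-0.47  0.45] rms 0.34
nbr tilt 3.58 high-side dir az -15.5 offs [ 0.23 -0.9  -0.21 -0.11] rms 1.64
bowl tilt 3.23 high-side dir az 162.1 offs [-0.84  0.04  0.46 -0.55] rms 1.45
scene tilt 5.28 high-side dir az 74.2 offs [-0.39 -0.32] rms 0.74
side tilt 3.29 high-side dir az -155.4 offs [-0.15 -0.92] rms 0.76
```

View pics/c17.png

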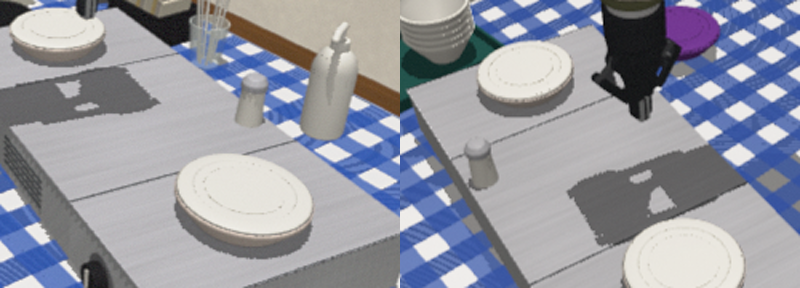

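```bash
python3 -c "
from rig import job
print(job.close_job())"
```

```text
the job is handed in; nothing more can be done
None
```

I slid the covered bowl along the deck with the open fingers behind its rim until it slipped into the empty right-hand (-y) well. It landed about 16° off level, high on the +y side. I pressed its lid edges down gently with the shut fingertips, with at most about 5 N showing in the readings. Then I backed clear and handed the job in at about 33.5 s.

**Level check by touch:** Contact heights on the four edges (+x, -x, +y, -y) were 136.9, 137.1, 137.4 and 136.4 mm. These were taken at different stages of the levelling, and the -x and -y values are where I last pressed to. They put the bowl within about 1° of level. Contact came about 1 mm lower than the expected 138.3 mm on every side. I took that as a fingertip or calibration offset and did not confirm it.

**Level check by camera:** The looser mask setting read 1.6° with both cameras together, about the same as the 1.7° it reads for the level neighbour, so that is roughly its error. The other readings disagreed: the stricter mask gave 3.2° (neighbour 3.6°), and the scene camera alone gave 3 to 5°. I trusted the touch readings over these.

**Rest of the scene:** In the last pictures the neighbouring bowl and the shaker look unmoved, though I only compared them by eye.

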